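# Roll a hex coupling blue flat up and clamp it in the vise under its visor

### The arm

A 6-joint arm with a two-finger parallel gripper is mounted at the origin on the work surface. World frame = base frame: x ahead of the robot, y to its left, z up, the work surface at z = 0. Lengths are in m, angles in rad, forces in N, time in s.
With the tool pointing down it reaches from about 0.375 to 0.825 m from the base axis. Payload 5.5 kg.
Tool frame: the origin (TCP) lies on the front face of the gripper's body, between the roots of the fingers; the fingertips stand 73 mm ahead of it and the grasp point (between the pads) lies 54 mm ahead of it; z points along the fingers, x is the direction in which the jaws open and shut, and the axes are right-handed (so a half turn about z gives the same grasp; the last joint's range is limited). The gripper opens to 85 mm and grips with 20 to 120 N. Pads are 22 mm wide; open, the fingers measure 114 mm over their backs; the gripper's body (76 mm by 85 mm) begins 54 mm behind the grasp point. The pads swing forward as they close: fully open they stand 13 mm farther back than shut.
Start: joints at [0, 0.314, -0.047, 1.21, 0, 1.571], TCP at [0.6, -0, 0.304] pointing down, gripper open.
Joint ranges: [-2.67, 2.67], [-0.69, 1.73], [-1.03, 1.25], [-2.08, 2.16], [-1.42, 1.45], [-3.14, 3.14]. Speed limits (rad/s): [2.39, 2.39, 3.01, 3.14, 3.14, 3.14].

### API

Orientations are given as a unit quaternion [x, y, z, w].
In Python, from workcell import * gives the robot as it stands.
- The arm moves only by the tool step_arm, never from a script. Its argument "targets" is one flat list of numbers, 7 for each row, row after row: the finger opening in m, from 0 to 0.0854, then the shift along the world's x, y, z in m, then the turn, a rotation vector about the world's x, y, z in rad. In form: [gripper, dx, dy, dz, rx, ry, rz, gripper, dx, dy, dz, rx, ry, rz, ...]. A call has 1 to 10 rows; each row shifts and turns the commanded pose from where the row before left it; what a row does not reach is not made up. A row lasts 1/8 s, in which the tool goes at most 62.5 mm and 10.7 degrees, less where a joint would pass 70% of its speed; a pose out of reach is approached as far as the arm can. A call with a gripper value outside its range is refused whole. The fingers move at their own pace and stop on an object; "force" is the grip in N (left out, the last holds). Time passes only in rows, so rows that do not move let the fingers close. It gives the time, the measured TCP pose, the force and the opening at its end, in the units of the state.
- sense(): the state, without advancing time (a new reading comes with each control period).
- capture(name): name is "scene" or "side" or "wrist"; returns (picture, depth): 420x560x3 uint8, red, green, blue; 420x560 float32, m along the optical axis (not along the pixel's ray), 0 where there is no reading.
- camera_params(name): a dict with "camera_matrix" (3x3 intrinsics, pixels), "T" (4x4, takes a point from camera to world coordinates). Camera axes: x right, y up, looking along -z (the intrinsics and any distortion apply to the point x, -y, -z); pixel columns grow to the right and rows downward; lengths in m; the calibration is good to about 2 mm. A picture is of the moment at which its call begins: read the wrist's pose just before it. camera_params takes no time and is no camera call; for the wrist camera it gives the pose at the moment of the call.
- finish_job(): hands the job in, once; it reports no verdict.
The state is a dict: "time_s": time; "qpos": joint angles; "qvel": joint speeds; "joint_torque": joint torques, N m; "ee_pos": TCP position; "tcp_rot": TCP orientation; "ft_force": force on the tool from outside, world axes, zero at the start; "wrist_torque": the same for the moment, N m; "finger_gap": opening from 0.0 (shut) to 1.0 (fully open).
Only numpy, scipy, OpenCV 4.12 (cv2) and the standard library are available. Lean on these libraries where they do the work, as an engineer would, in place of code of your own. Each camera call takes 0.05 s, during which the arm holds its last target.

### The job

Roll the hexagonal coupling over on the bench top until its blue painted flat faces straight up, and let go of it there. Then set it, blue flat still up, between the open jaws of the vise under the clear visor, lying along the jaws and centred on their width, let go, and swing the vise's lever to close the jaws snugly on it. Do not knock the visor, and leave the mallet, the chrome socket, the plain coupling and the screwdriver where they are.

Things in the scene. Friction and masses are not known exactly. Their poses are not given: they have to be found in the camera images.
- coupling: Aluminium hexagonal prism 64 mm long, 52 mm across flats (60 across corners, flats 30 wide), 0.3-0.5 kg. Flat ends with a black disc: can be gripped across the ends (64 mm). One flat is painted blue, with a blue patch beside it on each end. Origin at its centre, x along its length, z out of the blue flat. Starts on the bench, any yaw, blue flat on a side, one facet (60 degrees) from up.
- vise_seat (a point): Where the coupling's centre lies when clamped: 76 mm above the bench, 26 mm above the vise's flat bed. z up, y along the jaws and the coupling's length, x from the moving jaw (nearer the robot) to the fixed jaw. Open, the coupling goes down with its centre at x of about -14 mm; closing pushes it to x = 0.
- vise: Cast aluminium vise, bolted down. Origin on the bench below vise_seat, same axes. Bed 50 mm above the bench, 50 mm wide in y; foot 90 mm wide, 14 mm high. Both jaws are 50 mm wide in y, so the coupling stands out 7 mm at each end with free space for fingers beside the jaws. Jaws rise 41 mm above the bed, with V grooves along y for the coupling's side corners. Fixed jaw's lips at x = +22 mm.
- vise_jaw: Moving jaw, nearer the robot. Its origin is that of the vise, shifted along x by its travel. With the lever at 0 (fully open) its lips are at x = -52 mm of the vise and its back at x = -80 mm; it moves 3 mm towards +x for each 0.1 rad of lever.
- visor: Clear polycarbonate plate with a yellow near edge, fixed above the jaws. Frame as vise. Level: x -4 to +110 mm, y -55 to +55 mm, underside 157 and top 163 mm above the bench, on a 14 mm post at x = +98 mm. A gripper held vertical over the jaws hits it; one leaning back towards the moving jaw's side by 30 to 45 degrees goes beneath it.
- vise_lever (a joint): Vise lever, swinging level about a vertical axis. 0 = jaws fully open; grows clockwise seen from above (knob moves away from the robot, +x of vise_seat). Starts at 0 to 0.1 rad; stops at about 1.0 with the coupling clamped (1.12 when empty). Stays where left; 2 to 3 N at the knob moves it, more once the jaws press.
- lever_knob (a point): Centre of the top of the upright black knob at the lever's end, 120 mm from the pivot; knob 22 mm in diameter, from 70 to 120 mm above the bench.
- lever_pivot (a point): Point on the lever's vertical axis, 60 mm above the bench, fixed in the vise 100 mm to the -x side of vise_seat.
- mallet: Red mallet with a wooden handle lying on the bench, about 300 mm long; bystander. Origin on the bench under the middle of the handle, x towards the head.
- socket: Chrome spark plug socket standing upright, 27 mm diameter, 85 mm high; bystander. Origin at the centre of its underside.
- plain_coupling: Coupling of the same size without any blue; bystander. Origin at its centre, x along its length.
- screwdriver: Screwdriver lying on the bench, about 200 mm long; bystander. Origin near its middle, x towards the tip.
Things that resemble listed ones, but are neither listed nor needed, are in the scene too. What is shaped like the coupling but pink or purple is not meant.

How it is judged:
On the way, in this order (a step that is already met when the one before it is completed fails the run):
1. the coupling lies on the bench, let go, with its blue flat up (within 0.1 rad) (angle between coupling's own z axis and vertical below 0.1 rad and height (world z) of coupling below 0.032 m and contact force between coupling and the arm below 0.3 N and contact force between coupling and the fingers below 0.3 N and linear speed of coupling below 0.02 m/s), for 0.2 s.
2. the coupling stands on the vise's bed between the open jaws, blue flat up, along the jaws, let go (angle between coupling's own z axis and vertical below 0.12 rad and angle between the x axis of coupling and the y axis of vise_seat, either way round below 0.25 rad and x of coupling in the frame of vise_seat between -0.036 and 0.006 m and y of coupling in the frame of vise_seat between -0.012 and 0.012 m and z of coupling in the frame of vise_seat between -0.005 and 0.005 m and value of joint vise_lever below 0.6 rad and contact force between coupling and the fingers below 0.3 N and linear speed of coupling below 0.02 m/s), for 0.2 s.
At the end, for the whole second after the job is handed in: The coupling rests between the vise's jaws with its blue flat up (within 0.1 rad), its length along the jaws (within 0.1 rad), centred on their width within 12 mm, its centre within 3 mm of vise_seat across the jaws and 4 mm in height; the lever is closed on it (0.95 to 1.08 rad); coupling at rest (angle between coupling's own z axis and vertical below 0.1 rad and angle between the x axis of coupling and the y axis of vise_seat, either way round below 0.1 rad and x of coupling in the frame of vise_seat between -0.003 and 0.003 m and y of coupling in the frame of vise_seat between -0.012 and 0.012 m and z of coupling in the frame of vise_seat between -0.004 and 0.004 m and value of joint vise_lever between 0.95 and 1.08 rad and linear speed of coupling below 0.02 m/s); the robot touches nothing.
It fails at once if the visor is knocked (more than 5 N) (contact force between visor and anything else above 5 N).
It fails at once if a bystander is moved by more than 20 mm (distance of any of mallet, socket, plain_coupling, screwdriver from where it was at the start of the episode above 0.02 m).
It also fails if it takes over 64 s, if anything falls off the work surface, if the arm or the gripper's body presses on something with over 40 N, if the wrist force passes 120 N, or if a joint passes its speed limit or range.

## Working session

There is one attempt and no reset: what is moved stays moved. The work goes in short steps, Python scripts to look and compute and a tool call to move; the robot and the scene stay as the last step left them, time stands still between calls to the robot, and variables do not carry over. Pictures are saved under pics/ and viewed, and the job is handed in when it is done.

Besides the shell and the picture viewer there is one more tool, called after "Emit:" by a JSON object that holds its "api" and its "payload", one argument or row to a line. step_arm: Moves the arm, as the interface text tells. Its arguments: {"type":"object","properties":{"targets":{"type":"array"},"force":{"type":"number"}},"required":["targets"]}

```bash
ls; mkdir -p pics
python3 - <<'E'
from workcell import *
import cv2,numpy as np
print(sense())
for n in ["scene","side","wrist"]:
    p=camera_params(n);print(n,p)
    im,d=capture(n)
    cv2.imwrite(f"pics/{n}0.png",im[:,:,::-1]); np.savez(f"{n}0.npz",im=im,d=d,K=p["camera_matrix"],T=p["T"])
E
```

```text
pics
{'time_s': 0.0, 'qpos': array([-2.27683981e-05,  3.14225584e-01, -4.80875755e-02,  1.21020279e+00,
        8.81309071e-06,  1.57082167e+00]), 'qvel': array([ 1.00066247e-03,  2.76620046e-05, -7.46324990e-04,  7.29320986e-05,
        4.26677468e-04, -2.09628036e-04]), 'joint_torque': array([ 1.69644722e-03, -5.39594257e+01,  3.39749372e+01,  1.94567809e-02,
        9.49871333e-05,  6.01428906e-05]), 'ee_pos': array([ 5.99539356e-01, -1.13741294e-05,  3.03031001e-01]), 'tcp_rot': array([ 9.99999630e-01, -2.40613773e-05, -8.59809419e-04, -4.40543526e-06]), 'ft_force': array([ 0.27168123, -0.57879334, -1.05151348]), 'wrist_torque': array([0.01548373, 0.01506265, 0.08770434]), 'finger_gap': 0.9972149542963618}
scene {'camera_matrix': array([[488.39645217,   0.        , 275.81942884],
       [  0.        , 488.39645217, 205.42820822],
       [  0.        ,   0.        ,   1.        ]]), 'T': array([[-0.09912872, -0.76874176,  0.63183036,  1.30762474],
       [ 0.99506448, -0.07944686,  0.05945481,  0.05544155],
       [ 0.00449154,  0.63460563,  0.77282309,  1.06428854],
       [ 0.  
[... 304 characters left out ...]
.70120414,  0.45271292, -0.55078468, -0.75799942],
       [ 0.01022912,  0.7788404 ,  0.62713874,  0.91889157],
       [ 0.        ,  0.        ,  0.        ,  1.        ]])}
wrist {'camera_matrix': array([[300.04751798,   0.        , 279.34845065],
       [  0.        , 300.04751798, 213.40152016],
       [  0.        ,   0.        ,   1.        ]]), 'T': array([[ 9.99996669e-01, -8.51575977e-04,  2.43660594e-03,
         5.98830213e-01],
       [ 9.40152029e-06,  9.45203033e-01,  3.26483119e-01,
         8.30530933e-02],
       [-2.58111250e-03, -3.26482009e-01,  9.45199892e-01,
         3.73461080e-01],
       [ 0.00000000e+00,  0.00000000e+00,  0.00000000e+00,
         1.00000000e+00]])}
```

View pics/scene0.png

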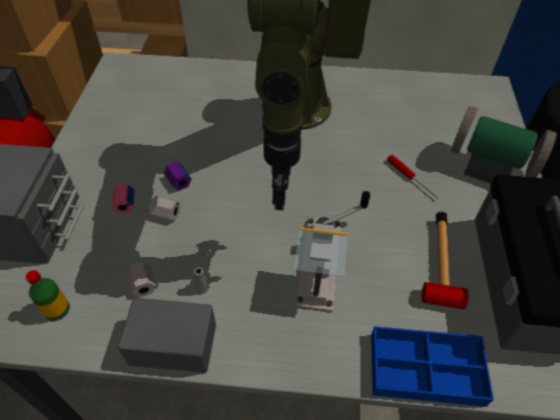

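View pics/side0.png

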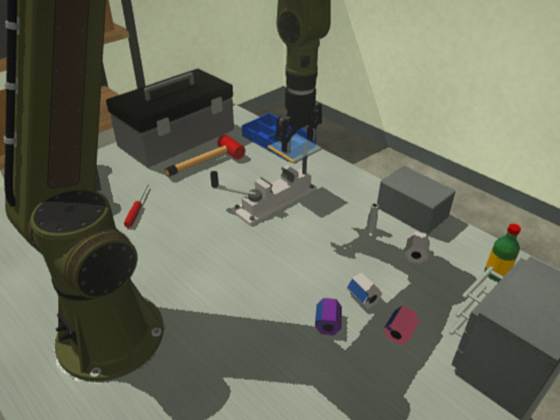

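View pics/wrist0.png

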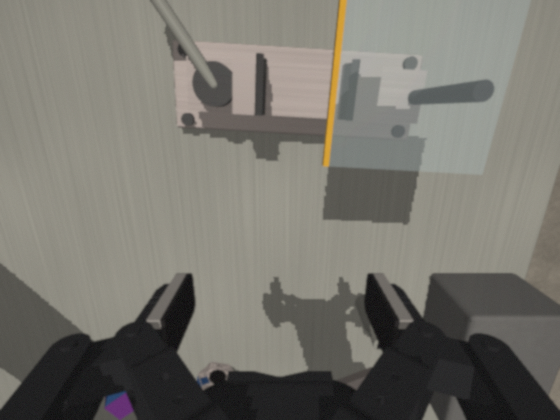

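```bash
cat > h.py <<'E'
import numpy as np,cv2
def load(n):
    z=np.load(n);return z["im"],z["d"],z["K"],z["T"]
def pts(d,K,T):
    v,u=np.mgrid[:d.shape[0],:d.shape[1]]
    X=np.stack([(u-K[0,2])/K[0,0]*d,-(v-K[1,2])/K[1,1]*d,-d,np.ones_like(d)],-1)
    return (X@T.T)[...,:3]
def proj(P,K,T):
    c=np.linalg.inv(T)@np.append(P,1);return K[0,0]*c[0]/-c[2]+K[0,2],K[1,1]*c[1]/c[2]+K[1,2]
E
python3 - <<'E'
from h import *
im,d,K,T=load("scene0.npz"); P=pts(d,K,T)
a=cv2.resize(im[180:240,140:220],None,fx=7,fy=7,interpolation=cv2.INTER_CUBIC);cv2.imwrite("pics/c1.png",a[:,:,::-1])
a=cv2.resize(im[180:320,270:390],None,fx=4,fy=4,interpolation=cv2.INTER_CUBIC);cv2.imwrite("pics/c2.png",a[:,:,::-1])
im2,d2,K2,T2=load("side0.npz"); P2=pts(d2,K2,T2)
a=cv2.resize(im2[260:320,330:400],None,fx=8,fy=8,interpolation=cv2.INTER_CUBIC);cv2.imwrite("pics/c3.png",a[:,:,::-1])
for n,(Q,xs) in {"sc":(P,[(165,208),(365,198),(310,230),(178,176)]),"sd":(P2,[(365,285),(214,178),(255,195)])}.items():
    for u,v in xs: print(n,u,v,Q[v,u].round(3))
E
```

```text
sc 165 208 [ 0.519 -0.316  0.051]
sc 365 198 [0.483 0.206 0.114]
sc 310 230 [0.633 0.071 0.159]
sc 178 176 [ 0.405 -0.306  0.056]
sd 365 285 [ 0.492 -0.33   0.053]
sd 214 178 [0.465 0.201 0.107]
sd 255 195 [0.528 0.098 0.07 ]
```

View pics/c1.png

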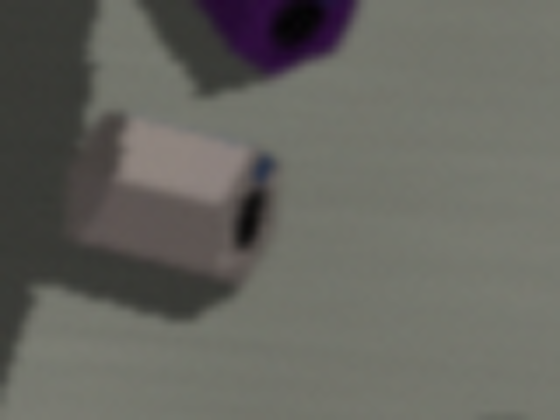

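View pics/c2.png

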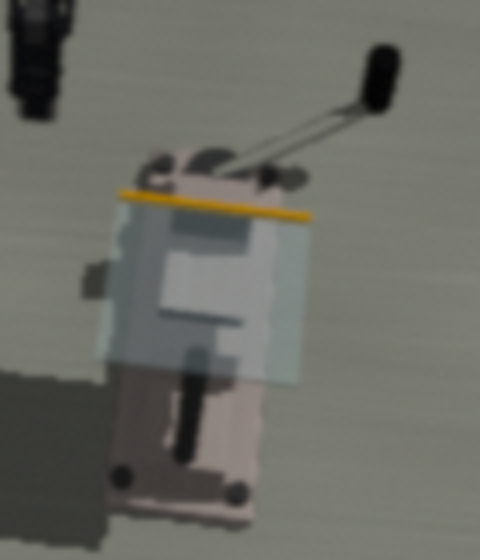

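View pics/c3.png

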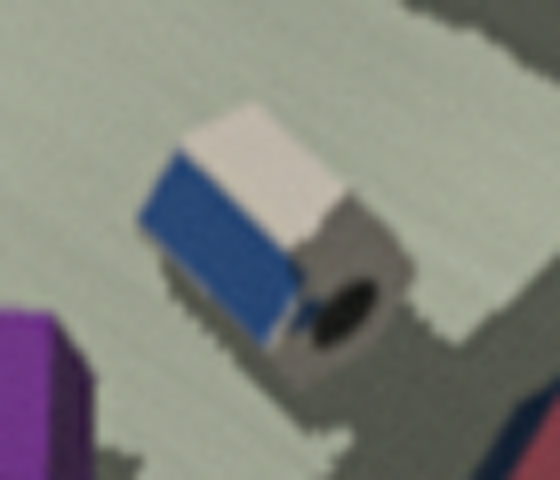

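Run:
```python
from h import *
for n in ["scene0","side0"]:
    im,d,K,T=load(n+".npz"); P=pts(d,K,T).reshape(-1,3); c=im.reshape(-1,3)
    m=(abs(P[:,0]-.51)<.06)&(abs(P[:,1]+.33)<.06)&(d.ravel()>0)
    t=m&(P[:,2]>.045)&(P[:,2]<.06)
    q=P[t]; r=cv2.minAreaRect(q[:,:2].astype(np.float32)); print(n,t.sum(),q.mean(0).round(4),r)
    # yaw of PCA
    e=np.linalg.svd(q[:,:2]-q[:,:2].mean(0))[2][0]; print("pca yaw",np.degrees(np.arctan2(e[1],e[0])))
    b=m&(c[:,2].astype(int)>c[:,0]+40)&(P[:,2]>.005); print("blue",b.sum(),P[b].mean(0) if b.sum() else 0)
    # knob
    k=(abs(P[:,0]-.47)<.05)&(abs(P[:,1]-.2)<.05)&(P[:,2]>.1)&(P[:,2]<.14); print("knob",k.sum(),P[k].mean(0),P[k].min(0),P[k].max(0))
    # yellow
    y=(c[:,0]>150)&(c[:,1]>100)&(c[:,2]<60)&(abs(P[:,0]-.63)<.08)&(abs(P[:,1]-.07)<.12)&(P[:,2]>.13)
    q=P[y]
    if len(q):
        e=np.linalg.svd(q[:,:2]-q[:,:2].mean(0))[2][0]
        print("yellow",len(q),q.mean(0),q.min(0),q.max(0),np.degrees(np.arctan2(e[1],e[0])))
    # vise foot
    f=(abs(P[:,0]-.65)<.2)&(abs(P[:,1]-.07)<.1)&(P[:,2]>.009)&(P[:,2]<.02)
    q=P[f]; print("foot",len(q),cv2.minAreaRect(q[:,:2].astype(np.float32)))
```

```text
scene0 276 [ 0.5027 -0.3277  0.0503] ((0.5025771856307983, -0.3285202980041504), (0.06633606553077698, 0.04151877388358116), 78.83393096923828)
pca yaw 79.48032471217863
blue 0 0
knob 76 [0.47599564 0.20634718 0.11496108] [0.460939   0.19638112 0.10017776] [0.48409333 0.21713823 0.12377743]
yellow 52 [0.63421122 0.10707088 0.16267375] [0.62831123 0.05040712 0.15897873] [0.63872041 0.15356747 0.16649522] 86.85132689160685
foot 771 ((0.6169847846031189, 0.10203909873962402), (0.08966927975416183, 0.27124205231666565), 86.95732116699219)
side0 342 [ 0.4937 -0.3267  0.051 ] ((0.49527496099472046, -0.32500460743904114), (0.06660332530736923, 0.038582928478717804), 80.1326904296875)
pca yaw -101.28905326535845
blue 215 [ 0.47537576 -0.32075496  0.03888319]
knob 65 [0.46708633 0.20514869 0.11423408] [0.45904818 0.19744399 0.10248251] [0.47925596 0.21821922 0.1245545 ]
yellow 33 [0.63215797 0.10036852 0.16257396] [0.62665424 0.04922617 0.15715397] [0.63689477 0.157069   0.16647692] -92.65988115404855
foot 701 ((0.613182008266449, 0.10182805359363556), (0.09609557688236237, 0.27032142877578735), 85.74683380126953)
```

Run:
```python
from h import *
im,d,K,T=load("wrist0.npz"); P=pts(d,K,T)
for (u,v) in [(340,60),(330,160),(285,80),(245,80),(215,85),(300,100),(262,85),(400,60)]: print(u,v,P[v,u].round(4),im[v,u])
Pf=P.reshape(-1,3)
for lo,hi in [(.080,.100),(.045,.055),(.009,.019),(.150,.17)]:
    f=(abs(Pf[:,0]-.62)<.2)&(abs(Pf[:,1]-.09)<.12)&(Pf[:,2]>lo)&(Pf[:,2]<hi)
    q=Pf[f]; print(lo,len(q),q.min(0).round(3),q.max(0).round(3),cv2.minAreaRect(q[:,:2].astype(np.float32)))
a=cv2.resize(im[:240,140:],None,fx=1.9,fy=1.9,interpolation=cv2.INTER_CUBIC);cv2.imwrite("pics/c4.png",a[:,:,::-1])
h=np.clip(P[:240,140:,2]*1000*1.4,0,255).astype(np.uint8);cv2.imwrite("pics/c5.png",cv2.applyColorMap(cv2.resize(h,None,fx=1.9,fy=1.9,interpolation=cv2.INTER_NEAREST),cv2.COLORMAP_JET))
```

```text
340 60 [0.6368 0.1129 0.1617] [192 167 127]
330 160 [0.6339 0.0496 0.1615] [144 136 116]
285 80 [0.6036 0.1108 0.0512] [174 161 154]
245 80 [0.5682 0.1075 0.0887] [176 162 155]
215 85 [0.5376 0.105  0.068 ] [127 125 116]
300 100 [0.6188 0.0924 0.0502] [177 164 157]
262 85 [0.583  0.1035 0.0897] [61 60 59]
400 60 [0.6747 0.1128 0.1619] [174 171 166]
0.08 1916 [0.555 0.079 0.086] [0.584 0.13  0.094] ((0.5699973106384277, 0.10408028215169907), (0.0499943383038044, 0.027135642245411873), 86.89524841308594)
0.045 4221 [0.505 0.075 0.047] [0.649 0.132 0.055] ((0.5768970847129822, 0.10376012325286865), (0.050134625285863876, 0.1415790170431137), 86.83535766601562)
0.009 5040 [0.479 0.055 0.01 ] [0.655 0.153 0.019] ((0.566722571849823, 0.10428743064403534), (0.09020541608333588, 0.17246802151203156), 86.85948181152344)
0.15 30118 [0.629 0.04  0.156] [0.749 0.146 0.166] ((0.6888177990913391, 0.09530754387378693), (0.10588687658309937, 0.11509702354669571), 87.02886199951172)
```

View pics/c4.png

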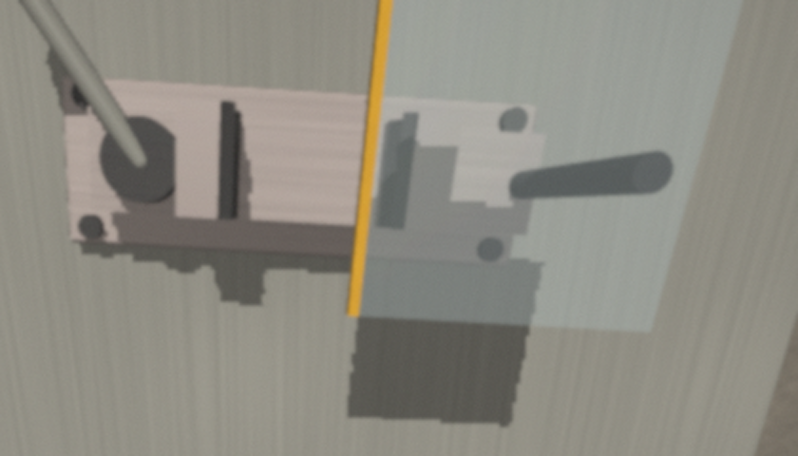

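View pics/c5.png

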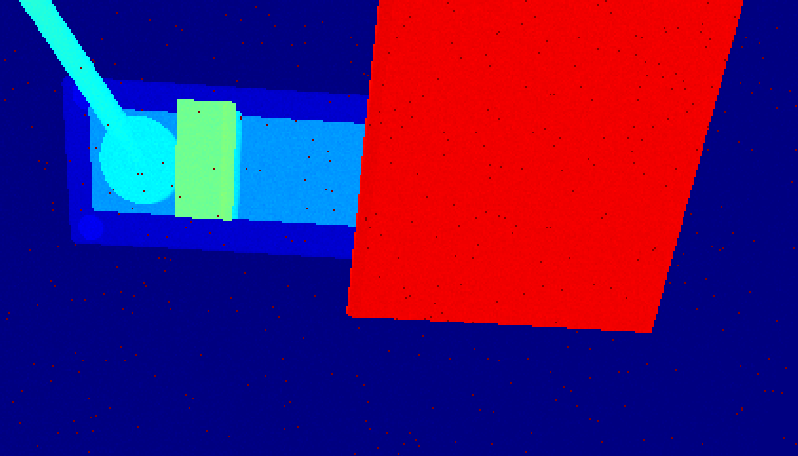

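Emit:
{"api": "step_arm", "payload": {
  "targets": [0.0854, -0.01, -0.0327, 0, 0, 0, 0.139, 0.0854, -0.01, -0.0327, 0, 0, 0, 0.139, 0.0854, -0.01, -0.0327, 0, 0, 0, 0.139, 0.0854, -0.01, -0.0327, 0, 0, 0, 0.139, 0.0854, -0.01, -0.0327, 0, 0, 0, 0.139, 0.0854, -0.01, -0.0327, 0, 0, 0, 0.139, 0.0854, -0.01, -0.0327, 0, 0, 0, 0.139, 0.0854, -0.01, -0.0327, 0, 0, 0, 0.139, 0.0854, -0.01, -0.0327, 0, 0, 0, 0.139, 0.0854, -0.01, -0.0327, 0, 0, 0, 0.139]
}}

```text
time_s: 1.4
ee_pos: [0.4994, -0.328, 0.3036]
tcp_rot: [0.767, 0.642, -0.0, -0.0]
ft_force: [1.6, 0.6, -1.0]
finger_gap: 0.999
```

Emit:
{"api": "step_arm", "payload": {
  "targets": [0.0854, 0, 0, 0, 0, 0, 0, 0.0854, 0, 0, 0, 0, 0, 0]
}}

```text
time_s: 1.65
ee_pos: [0.4999, -0.3266, 0.3036]
tcp_rot: [0.768, 0.64, 0.0, -0.0]
ft_force: [0.0, -0.1, -0.2]
finger_gap: 0.998
```

```bash
cat > snap.py <<'E'
from workcell import *
import sys
from h import *
def snap(n,tag):
    p=camera_params(n); im,d=capture(n)
    cv2.imwrite(f"pics/{n}{tag}.png",im[:,:,::-1]); np.savez(f"{n}{tag}.npz",im=im,d=d,K=p["camera_matrix"],T=p["T"])
if __name__=="__main__":
    s=sense(); print(s["time_s"],s["ee_pos"].round(4),s["tcp_rot"].round(4),s["qpos"].round(3),s["ft_force"].round(2),s["finger_gap"])
    for n in sys.argv[2:]: snap(n,sys.argv[1])
E
python3 snap.py 1 wrist
```

```text
1.65 [ 0.4999 -0.3266  0.3036] [ 7.685e-01  6.399e-01  1.000e-04 -4.000e-04] [-0.579  0.309 -0.054  1.209  0.    -0.397] [ 0.01 -0.14 -0.19] 0.9979401168977805
```

View pics/wrist1.png

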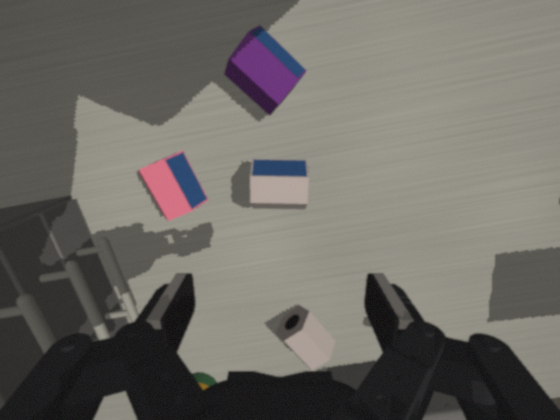

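Run:
```python
from h import *
im,d,K,T=load("wrist1.npz"); P=pts(d,K,T); Q=P[145:220,235:325].reshape(-1,3); c=im[145:220,235:325].reshape(-1,3).astype(int)
print(np.median(P[240:260,230:330,2]))
m=Q[:,2]>.049
e=np.linalg.svd(Q[m][:,:2]-Q[m][:,:2].mean(0))[2][0]; print(m.sum(),Q[m].mean(0),np.degrees(np.arctan2(e[1],e[0])),cv2.minAreaRect(Q[m][:,:2].astype(np.float32)))
m=Q[:,2]>.012; print(cv2.minAreaRect(Q[m][:,:2].astype(np.float32)))
b=(c[:,2]>c[:,0]+30)&(Q[:,2]>.012); A=Q[b];A0=A.mean(0);n=np.linalg.svd(A-A0)[2][2];print("blue",b.sum(),A0,n,"tilt",np.degrees(np.arccos(abs(n[2]))),np.degrees(np.arctan2(n[1],n[0])))
```

```text
0.0002147936622304003
1774 [ 0.49531334 -0.3275495   0.0575491 ] -102.16199549794077 ((0.4656048119068146, -0.3209958076477051), (0.06413912028074265, 0.10009081661701202), 77.81732940673828)
((0.4718150496482849, -0.3227401375770569), (0.06458202749490738, 0.11300397664308548), 78.52002716064453)
blue 761 [ 0.47565207 -0.32360406  0.04038136] [ 0.97854884 -0.20448725  0.02504268] tilt 88.56501017820355 -11.80323959562596
```

Run:
```python
from h import *
im,d,K,T=load("wrist1.npz"); P=pts(cv2.medianBlur(d,5),K,T); Q=P[145:220,235:325].reshape(-1,3); c=im[145:220,235:325].reshape(-1,3).astype(int)
m=(Q[:,2]>.049)&(Q[:,2]<.056)
e=np.linalg.svd(Q[m][:,:2]-Q[m][:,:2].mean(0))[2][0]; print(m.sum(),Q[m].mean(0),np.degrees(np.arctan2(e[1],e[0])),cv2.minAreaRect(Q[m][:,:2].astype(np.float32)))
b=(c[:,2]>c[:,0]+30)&(Q[:,2]>.02)&(Q[:,2]<.055); A=Q[b];A0=np.median(A,0);print(b.sum(),A0)
```

```text
1748 [ 0.49668608 -0.32778557  0.05201553] 78.0986471079685 ((0.4978685677051544, -0.32801496982574463), (0.06441563367843628, 0.034504517912864685), 79.25624084472656)
761 [ 0.47572049 -0.3236738   0.04012029]
```

Emit:
{"api": "step_arm", "payload": {
  "targets": [0.0854, -0.0129, 0.0022, -0.0283, -0.0174, -0.0854, -0.004, 0.0854, -0.0129, 0.0022, -0.0283, -0.0174, -0.0854, -0.004, 0.0854, -0.0129, 0.0022, -0.0283, -0.0174, -0.0854, -0.004, 0.0854, -0.0129, 0.0022, -0.0283, -0.0174, -0.0854, -0.004, 0.0854, -0.0129, 0.0022, -0.0283, -0.0174, -0.0854, -0.004, 0.0854, 0, 0, 0, 0, 0, 0, 0.0854, 0, 0, 0, 0, 0, 0]
}}

```text
time_s: 2.58
ee_pos: [0.4374, -0.3168, 0.1645]
tcp_rot: [0.756, 0.618, 0.135, 0.17]
ft_force: [-0.1, -1.0, 0.6]
finger_gap: 0.997
```

```bash
python3 snap.py 2 wrist side
python3 - <<'E'
from scipy.spatial.transform import Rotation as R
from workcell import *
s=sense();print(R.from_quat(s["tcp_rot"]).as_matrix().round(3))
E
```

```text
2.575 [ 0.4374 -0.3168  0.1645] [0.7558 0.6179 0.1352 0.1696] [-0.726  0.085 -0.766  0.333  0.21  -0.485] [-0.07 -1.03  0.6 ] 0.9969606786557997
[[ 0.2    0.887  0.416]
 [ 0.98  -0.178 -0.091]
 [-0.006  0.425 -0.905]]
```

View pics/wrist2.png

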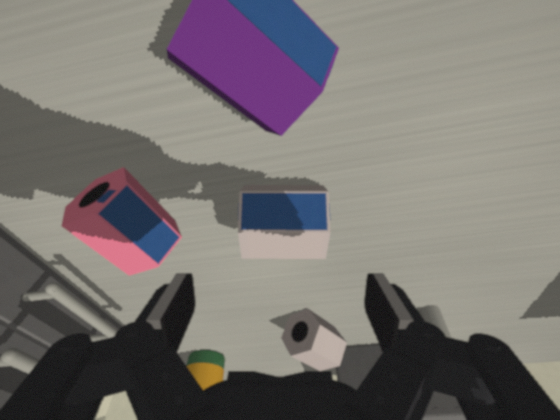

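Emit:
{"api": "step_arm", "payload": {
  "targets": [0.0854, 0.0065, -0.0012, -0.0155, 0, 0, 0, 0.0854, 0.0065, -0.0012, -0.0155, 0, 0, 0, 0.0854, 0.0065, -0.0012, -0.0155, 0, 0, 0, 0.0854, 0.0065, -0.0012, -0.0155, 0, 0, 0, 0.0854, 0.0065, -0.0012, -0.0135, 0, 0, 0, 0.0854, 0, 0, 0, 0, 0, 0]
}}

```text
time_s: 3.42
ee_pos: [0.469, -0.3222, 0.0866]
tcp_rot: [0.756, 0.618, 0.135, 0.169]
ft_force: [0.2, -0.1, 0.2]
finger_gap: 1.003
```

```bash
python3 snap.py 3 wrist side
```

```text
3.425 [ 0.469  -0.3222  0.0866] [0.756  0.6179 0.135  0.1685] [-0.69   0.259 -0.789  0.132  0.196 -0.451] [ 0.24 -0.12  0.17] 1.003240358552247
```

View pics/wrist3.png

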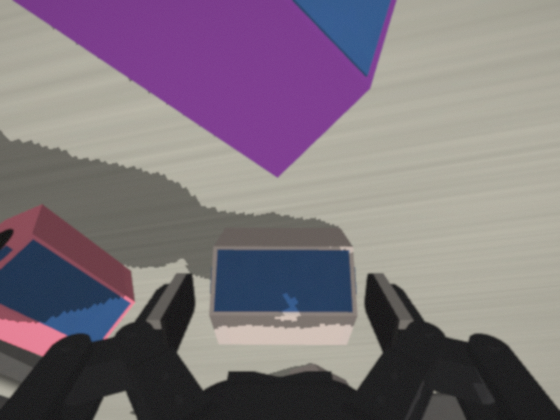

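View pics/side3.png

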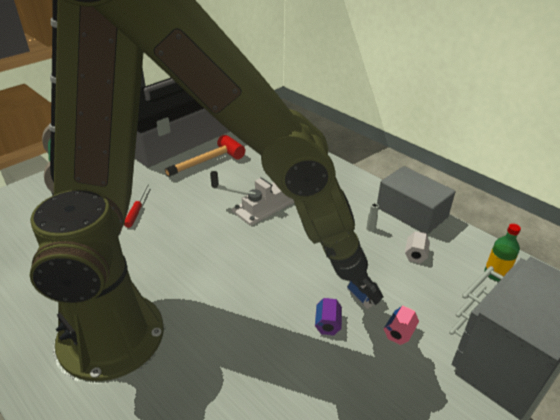

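Emit:
{"api": "step_arm", "payload": {
  "targets": [0.0854, 0.004, 0.0002, -0.008, 0, 0, 0, 0.0854, 0.004, 0.0002, -0.0073, 0, 0, 0, 0.0854, 0, 0, 0, 0, 0, 0, 0.06, 0, 0, 0, 0, 0, 0, 0.05, 0, 0, 0, 0, 0, 0, 0.05, 0, 0, 0, 0, 0, 0, 0.05, 0, 0, 0, 0, 0, 0, 0.05, 0, 0, 0, 0, 0, 0],
  "force": 60
}}

```text
time_s: 4.53
ee_pos: [0.476, -0.3218, 0.0719]
tcp_rot: [0.756, 0.618, 0.135, 0.169]
ft_force: [-3.2, -0.5, 4.7]
finger_gap: 0.738
```

```bash
python3 snap.py 4 wrist
```

```text
4.525 [ 0.476  -0.3218  0.0719] [0.7562 0.6175 0.135  0.169 ] [-0.68   0.293 -0.791  0.093  0.192 -0.441] [-3.19 -0.55  4.72] 0.7384235025207923
```

View pics/wrist4.png

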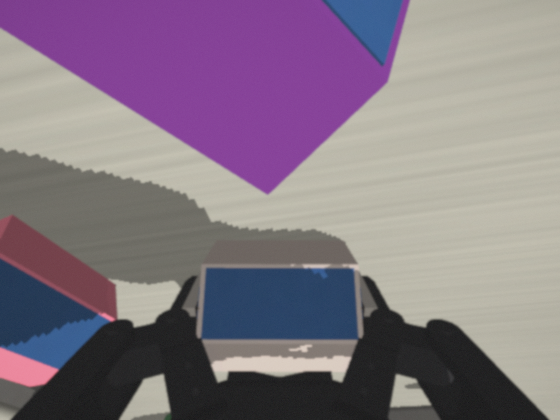

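Emit:
{"api": "step_arm", "payload": {
  "targets": [0.05, 0, 0, 0.01, 0, 0, 0, 0.05, 0, 0, 0.02, 0, 0, 0, 0.05, 0, 0, 0.03, 0, 0, 0, 0.05, 0.01, 0.02, 0.02, 0, 0, 0.04, 0.05, 0.01, 0.02, 0, 0, 0, 0.04, 0.05, 0.01, 0.02, 0, 0, 0, 0.04, 0.05, 0, 0.02, 0, 0, 0, 0.027, 0.05, 0, 0.02, 0, 0, 0, 0, 0.05, 0, 0, 0, 0, 0, 0]
}}

```text
time_s: 5.7
ee_pos: [0.5047, -0.2197, 0.1508]
tcp_rot: [0.708, 0.672, 0.147, 0.157]
ft_force: [0.7, -0.6, -4.7]
finger_gap: 0.743
```

```bash
python3 snap.py 5 side
python3 - <<'E'
from scipy.spatial.transform import Rotation as R
from workcell import *
s=sense();r=R.from_quat(s["tcp_rot"]).as_matrix();print(r.round(3));print("yaw",np.degrees(np.arctan2(r[1,0],r[0,0])) if 0 else __import__('math').degrees(__import__('math').atan2(r[1,0],r[0,0])))
print("obj",s["ee_pos"]+.05*r[:,2])
E
```

```text
5.7 [ 0.5047 -0.2197  0.1508] [0.7084 0.6722 0.1468 0.1571] [-0.493  0.118 -0.769  0.286  0.177 -0.405] [ 0.75 -0.57 -4.73] 0.7434175645987994
[[ 0.054  0.906  0.42 ]
 [ 0.999 -0.047 -0.026]
 [-0.004  0.421 -0.907]]
yaw 86.90876676824757
obj [ 0.52619506 -0.2220492   0.10578182]
```

View pics/side5.png

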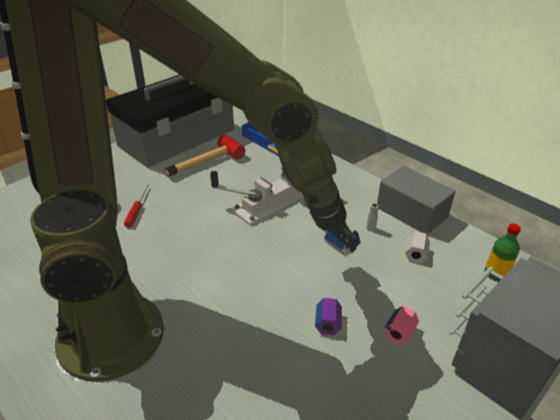

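Emit:
{"api": "step_arm", "payload": {
  "targets": [0.05, 0.0062, -0.0004, -0.0006, 0.0071, 0.1308, -0.0005, 0.05, 0.0062, -0.0004, -0.0006, 0.0071, 0.1308, -0.0005, 0.05, 0.0062, -0.0004, -0.0006, 0.0071, 0.1308, -0.0005, 0.05, 0.0062, -0.0004, -0.0006, 0.0071, 0.1308, -0.0005, 0.05, 0.0062, -0.0004, -0.0006, 0.0071, 0.1308, -0.0005, 0.05, 0.0062, -0.0004, -0.0006, 0.0071, 0.1308, -0.0005, 0.05, 0.0062, -0.0004, -0.0006, 0.0071, 0.1308, -0.0005, 0.05, 0.0062, -0.0004, -0.0006, 0.0071, 0.1308, -0.0005, 0.05, 0, 0, 0, 0, 0, 0, 0.05, 0, 0, 0, 0, 0, 0]
}}

```text
time_s: 7.0
ee_pos: [0.5559, -0.2254, 0.1464]
tcp_rot: [0.693, 0.655, -0.208, -0.216]
ft_force: [-0.6, -0.1, -3.2]
finger_gap: 0.741
```

```bash
cat > st.py <<'E'
from scipy.spatial.transform import Rotation as R
from workcell import *
import numpy as np
s=sense();r=R.from_quat(s["tcp_rot"]).as_matrix();print(r.round(3));print("yaw",np.degrees(np.arctan2(r[1,0],r[0,0])),"tilt",np.degrees(np.arctan2(r[0,2],-r[2,2])))
print("tcp",s["ee_pos"].round(4),"obj",(s["ee_pos"]+.05*r[:,2]).round(4),s["qpos"].round(2),s["ft_force"].round(1),s["finger_gap"],s["time_s"])
E
python3 st.py; python3 snap.py 6 wrist side
```

```text
[[ 0.055  0.819 -0.572]
 [ 0.998 -0.048  0.027]
 [-0.005 -0.572 -0.82 ]]
yaw 86.85212197300025 tilt -34.87493948348761
tcp [ 0.5559 -0.2254  0.1464] obj [ 0.5274 -0.224   0.1054] [-0.32  0.86  0.34  1.64 -0.15 -0.22] [-0.6 -0.1 -3.2] 0.7411583970866087 7.0
7.0 [ 0.5559 -0.2254  0.1464] [ 0.6933  0.6552 -0.2079 -0.2162] [-0.319  0.861  0.337  1.639 -0.154 -0.216] [-0.58 -0.08 -3.22] 0.7411583970866087
```

View pics/wrist6.png

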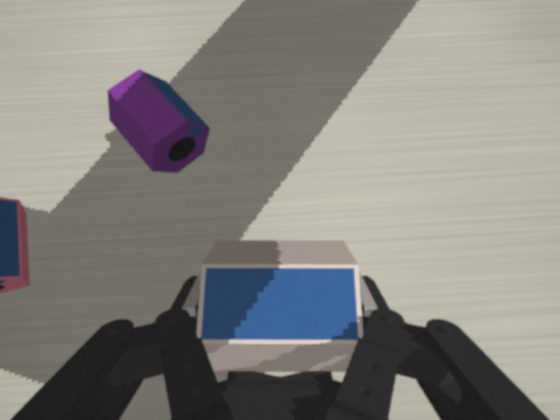

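View pics/side6.png

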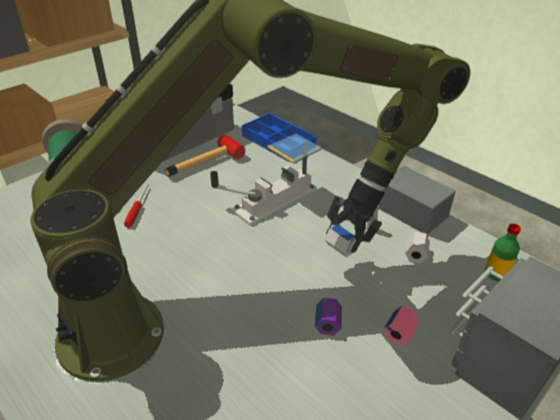

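Run:
```python
from h import *
im,d,K,T=load("scene0.npz"); P=pts(d,K,T)
print(P[272,199],P[268,199],P[288,200],P[278,142])
im,d,K,T=load("side0.npz"); P=pts(d,K,T); print(P[208,374],P[225,373],P[245,417])
```

```text
[ 0.72516454 -0.17817681  0.08485751] [ 0.71350829 -0.1807009   0.08336976] [ 0.7351235  -0.18051329  0.02771281] [ 0.738826   -0.31602722  0.05719999]
[ 0.71001741 -0.18616897  0.08479457] [ 0.71410929 -0.18938904  0.02349617] [ 0.70361415 -0.33556369  0.05057396]
```

Emit:
{"api": "step_arm", "payload": {
  "targets": [0.05, 0, 0, -0.02, 0, 0, 0, 0.05, 0, 0, -0.02, 0, 0, 0, 0.05, 0, 0, -0.02, 0, 0, 0, 0.05, 0, 0, -0.012, 0, 0, 0, 0.05, 0, 0, -0.004, 0, 0, 0, 0.05, 0, 0, 0, 0, 0, 0, 0.05, 0, 0, 0, 0, 0, 0]
}}

```text
time_s: 7.98
ee_pos: [0.5561, -0.2249, 0.0713]
tcp_rot: [0.693, 0.655, -0.209, -0.217]
ft_force: [-0.1, 0.5, -4.2]
finger_gap: 0.741
```

```bash
python3 st.py
```

```text
[[ 0.054  0.818 -0.573]
 [ 0.999 -0.047  0.027]
 [-0.005 -0.574 -0.819]]
yaw 86.89158558254343 tilt -34.97884148447675
tcp [ 0.5561 -0.2249  0.0713] obj [ 0.5274 -0.2236  0.0303] [-0.32  0.93  0.29  1.52 -0.15 -0.22] [-0.1  0.5 -4.2] 0.7405558919611821 7.975
```

Emit:
{"api": "step_arm", "payload": {
  "targets": [0.05, 0, 0, -0.002, 0, 0, 0, 0.05, 0, 0, -0.0015, 0, 0, 0, 0.05, 0, 0, 0, 0, 0, 0, 0.05, 0, 0, 0, 0, 0, 0]
}}

```text
time_s: 8.48
ee_pos: [0.5562, -0.225, 0.0699]
tcp_rot: [0.693, 0.655, -0.209, -0.217]
ft_force: [1.3, 0.3, 8.3]
finger_gap: 0.74
```

```bash
python3 st.py
```

```text
[[ 0.054  0.818 -0.573]
 [ 0.999 -0.047  0.027]
 [-0.005 -0.573 -0.819]]
yaw 86.9156477177929 tilt -34.9600705947204
tcp [ 0.5562 -0.225   0.0699] obj [ 0.5275 -0.2237  0.0289] [-0.32  0.93  0.28  1.52 -0.15 -0.22] [1.3 0.3 8.3] 0.7404740334924788 8.475
```

Contact at the bench. Release.

Emit:
{"api": "step_arm", "payload": {
  "targets": [0.07, 0, 0, 0, 0, 0, 0, 0.0854, 0, 0, 0, 0, 0, 0, 0.0854, 0, 0, 0, 0, 0, 0, 0.0854, 0, 0, 0, 0, 0, 0, 0.0854, 0, 0, 0, 0, 0, 0]
}}

```text
time_s: 9.1
ee_pos: [0.5555, -0.2248, 0.0672]
tcp_rot: [0.693, 0.655, -0.209, -0.217]
ft_force: [-0.4, -0.7, 0.4]
finger_gap: 0.999
```

```bash
python3 st.py; python3 snap.py 7 wrist side
```

```text
[[ 0.054  0.817 -0.574]
 [ 0.999 -0.047  0.027]
 [-0.005 -0.575 -0.818]]
yaw 86.89208246127714 tilt -35.06547789127738
tcp [ 0.5555 -0.2248  0.0672] obj [ 0.5268 -0.2234  0.0263] [-0.32  0.93  0.28  1.52 -0.15 -0.22] [-0.4 -0.7  0.4] 0.9993141440177218 9.1
9.1 [ 0.5555 -0.2248  0.0672] [ 0.6927  0.6552 -0.2089 -0.2174] [-0.318  0.932  0.282  1.517 -0.154 -0.215] [-0.4  -0.69  0.45] 0.9993141440177218
```

View pics/wrist7.png

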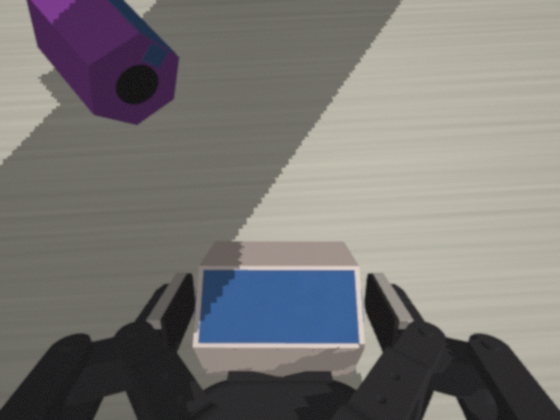

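View pics/side7.png

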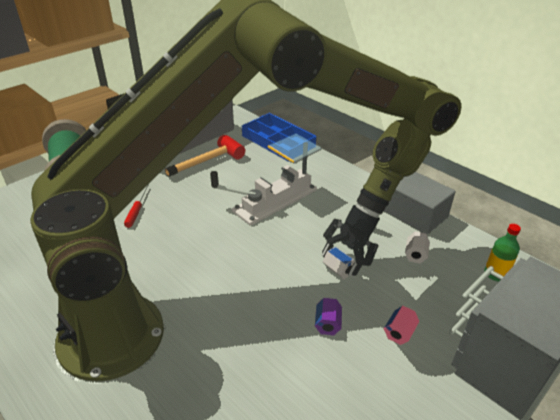

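Run:
```python
from h import *
im,d,K,T=load("wrist7.npz"); P=pts(cv2.medianBlur(d,5),K,T)
q=P[275:340:3,205:358:3].reshape(-1,3);A=np.c_[q[:,:2]-q[:,:2].mean(0),np.ones(len(q))];print(np.linalg.lstsq(A,q[:,2],rcond=None)[0],q.mean(0))
```

```text
[-0.00109187  0.00031815  0.05281865] [ 0.52829673 -0.22438158  0.05281865]
```

Emit:
{"api": "step_arm", "payload": {
  "targets": [0.0854, 0.006, 0, 0.008, 0, 0, 0, 0.0854, 0.0125, -0.0006, 0.018, 0, 0, 0, 0.0854, 0.0125, -0.0006, 0.018, 0, 0, 0, 0.0854, 0.0125, -0.0006, 0.018, 0, 0, 0, 0.0854, 0.0125, -0.0006, 0.018, 0, 0, 0, 0.0854, 0, 0, 0, 0, 0, 0]
}}

```text
time_s: 9.95
ee_pos: [0.6131, -0.2273, 0.1488]
tcp_rot: [0.693, 0.656, -0.208, -0.216]
ft_force: [1.8, 0.7, -0.1]
finger_gap: 0.999
```

```bash
python3 st.py; python3 snap.py 8 wrist side
```

```text
[[ 0.054  0.819 -0.571]
 [ 0.999 -0.047  0.026]
 [-0.006 -0.572 -0.82 ]]
yaw 86.91785646979889 tilt -34.848952970364806
tcp [ 0.6131 -0.2273  0.1488] obj [ 0.5845 -0.226   0.1077] [-0.3   0.98  0.59  1.77 -0.14 -0.2 ] [ 1.8  0.7 -0.1] 0.9986832446994596 9.95
9.95 [ 0.6131 -0.2273  0.1488] [ 0.6931  0.6556 -0.2081 -0.2157] [-0.299  0.985  0.586  1.766 -0.144 -0.199] [ 1.83  0.7  -0.11] 0.9986832446994596
```

View pics/wrist8.png

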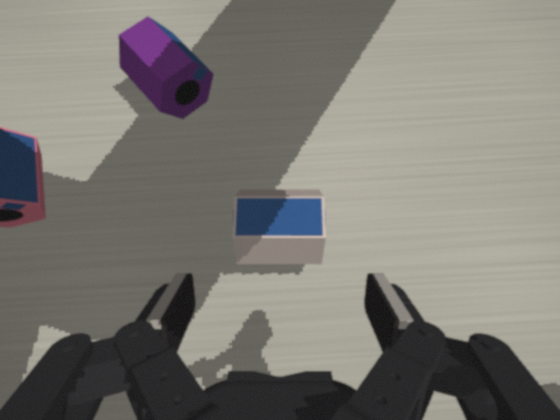

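Emit:
{"api": "step_arm", "payload": {
  "targets": [0.0854, -0.0208, 0.001, 0.01, -0.008, -0.148, 0, 0.0854, -0.0208, 0.001, 0.01, -0.008, -0.148, 0, 0.0854, -0.0208, 0.001, 0.01, -0.008, -0.148, 0, 0.0854, -0.0208, 0.001, 0.01, -0.008, -0.148, 0, 0.0854, -0.0208, 0.001, -0.01, -0.008, -0.148, 0, 0.0854, -0.0208, 0.001, -0.01, -0.008, -0.148, 0, 0.0854, -0.0208, 0.001, -0.01, -0.008, -0.148, 0, 0.0854, -0.0208, 0.001, -0.007, -0.008, -0.148, 0, 0.0854, 0, 0, 0, 0, 0, 0, 0.0854, 0, 0, 0, 0, 0, 0]
}}

```text
time_s: 11.3
ee_pos: [0.4451, -0.2194, 0.1505]
tcp_rot: [0.698, 0.658, 0.193, 0.206]
ft_force: [1.0, -0.2, -0.4]
finger_gap: 1.001
```

```bash
python3 st.py; python3 snap.py 9 wrist side;python3 - <<'E'
from h import *
im,d,K,T=load("wrist9.npz"); P=pts(cv2.medianBlur(d,5),K,T).reshape(-1,3); c=im.reshape(-1,3).astype(int)
m=(c[:,2]>c[:,0]+30)&(abs(P[:,2]-.052)<.005)&(abs(P[:,0]-.528)<.05)&(abs(P[:,1]+.224)<.05)
q=P[m];print(len(q),q.mean(0),cv2.minAreaRect(q[:,:2].astype(np.float32)))
E
```

```text
[[ 0.059  0.839  0.541]
 [ 0.998 -0.049 -0.033]
 [-0.002  0.542 -0.84 ]]
yaw 86.60670419910169 tilt 32.763622152345114
tcp [ 0.4451 -0.2194  0.1505] obj [ 0.4721 -0.2211  0.1085] [-0.6  -0.01 -0.98  0.09  0.28 -0.47] [ 1.  -0.2 -0.4] 1.0012481341117752 11.3
11.3 [ 0.4451 -0.2194  0.1505] [0.6979 0.6581 0.1932 0.2061] [-0.604 -0.009 -0.98   0.095  0.284 -0.472] [ 1.05 -0.24 -0.35] 1.0012481341117752
1456 [ 0.52655448 -0.22491175  0.05268011] ((0.5272350907325745, -0.22497938573360443), (0.059185344725847244, 0.025343256071209908), 86.74718475341797)
```

View pics/wrist9.png

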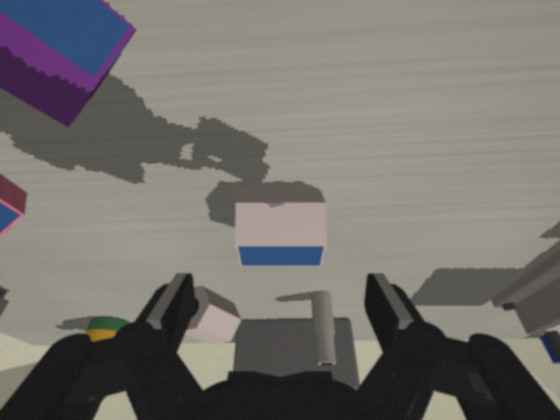

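Emit:
{"api": "step_arm", "payload": {
  "targets": [0.0854, 0.0109, -0.0007, -0.0163, 0, 0, 0, 0.0854, 0.0109, -0.0007, -0.0163, 0, 0, 0, 0.0854, 0.0109, -0.0007, -0.0163, 0, 0, 0, 0.0854, 0.0109, -0.0007, -0.0163, 0, 0, 0, 0.0854, 0.0054, -0.0004, -0.0082, 0, 0, 0, 0.0854, 0.0054, -0.0004, -0.0082, 0, 0, 0, 0.0854, 0, 0, 0, 0, 0, 0]
}}

```text
time_s: 12.28
ee_pos: [0.5001, -0.2228, 0.0684]
tcp_rot: [0.698, 0.658, 0.193, 0.206]
ft_force: [1.0, 0.1, -0.3]
finger_gap: 0.997
```

```bash
python3 st.py; python3 snap.py 10 wrist
```

```text
[[ 0.058  0.839  0.541]
 [ 0.998 -0.048 -0.033]
 [-0.001  0.542 -0.84 ]]
yaw 86.67394561966768 tilt 32.791195034818024
tcp [ 0.5001 -0.2228  0.0684] obj [ 0.5271 -0.2244  0.0264] [-0.54  0.25 -0.97 -0.17  0.25 -0.41] [ 1.   0.1 -0.3] 0.9971704909091805 12.275
12.275 [ 0.5001 -0.2228  0.0684] [0.6975 0.6584 0.1935 0.2061] [-0.537  0.252 -0.967 -0.17   0.251 -0.412] [ 0.97  0.07 -0.29] 0.9971704909091805
```

View pics/wrist10.png

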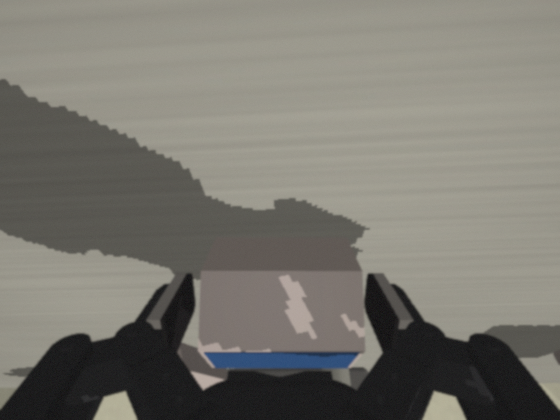

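Emit:
{"api": "step_arm", "payload": {
  "targets": [0.06, 0, 0, 0, 0, 0, 0, 0.05, 0, 0, 0, 0, 0, 0, 0.05, 0, 0, 0, 0, 0, 0, 0.05, 0, 0, 0, 0, 0, 0, 0.05, 0, 0, 0, 0, 0, 0, 0.05, 0, 0, 0.02, 0, 0, 0, 0.05, 0, 0, 0.04, 0, 0, 0, 0.05, 0, 0.02, 0.04, 0, 0, 0, 0.05, 0, 0.04, 0.02, 0, 0, 0, 0.05, 0, 0.04, 0, 0, 0, 0],
  "force": 60
}}

```text
time_s: 13.58
ee_pos: [0.4997, -0.1224, 0.1904]
tcp_rot: [0.698, 0.658, 0.194, 0.207]
ft_force: [0.8, 0.4, -4.1]
finger_gap: 0.743
```

```bash
python3 st.py; python3 snap.py 11 wrist side
```

```text
[[ 0.06   0.837  0.543]
 [ 0.998 -0.049 -0.035]
 [-0.002  0.544 -0.839]]
yaw 86.55612557756066 tilt 32.93562255267971
tcp [ 0.4997 -0.1224  0.1904] obj [ 0.5269 -0.1242  0.1485] [-0.31 -0.08 -0.93  0.15  0.13 -0.21] [ 0.8  0.4 -4.1] 0.7430918208885384 13.575
13.575 [ 0.4997 -0.1224  0.1904] [0.6978 0.6576 0.1938 0.2075] [-0.306 -0.076 -0.934  0.15   0.131 -0.209] [ 0.84  0.41 -4.09] 0.7430918208885384
```

View pics/wrist11.png

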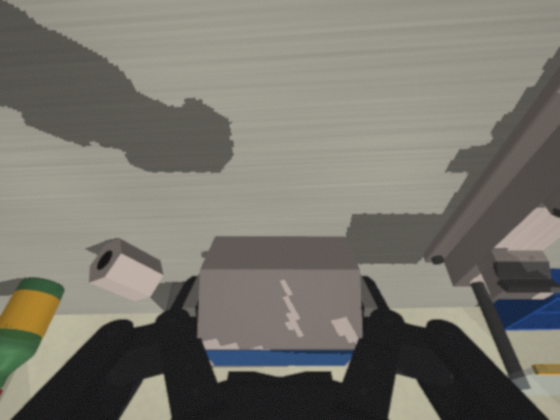

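View pics/side11.png

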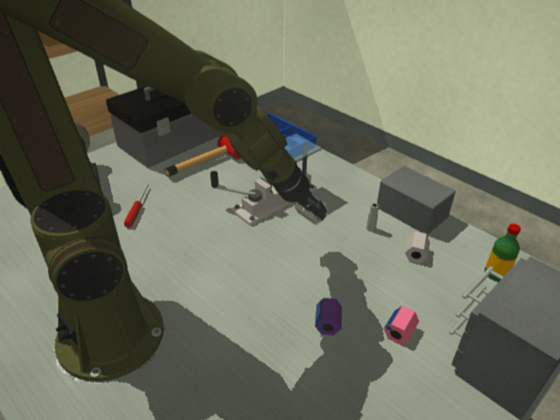

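Emit:
{"api": "step_arm", "payload": {
  "targets": [0.05, 0, 0.038, 0.005, 0, 0, 0.001, 0.05, 0, 0.038, 0.005, 0, 0, 0.001, 0.05, 0, 0.038, 0.002, 0, 0, 0.001, 0.05, 0, 0.038, 0, 0, 0, 0.001, 0.05, 0, 0.038, 0, 0, 0, 0.001, 0.05, 0, 0.035, 0, 0, 0, 0.001, 0.05, 0, 0, 0, 0, 0, 0, 0.05, 0, 0, 0, 0, 0, 0]
}}

```text
time_s: 14.68
ee_pos: [0.4987, 0.1015, 0.1997]
tcp_rot: [0.696, 0.661, 0.193, 0.205]
ft_force: [0.1, 0.3, -3.7]
finger_gap: 0.738
```

```bash
python3 st.py; python3 snap.py 12 wrist side scene
```

```text
[[ 0.053  0.84   0.54 ]
 [ 0.999 -0.043 -0.031]
 [-0.003  0.541 -0.841]]
yaw 86.9835556954439 tilt 32.695923329401786
tcp [0.4987 0.1015 0.1997] obj [0.5257 0.1    0.1576] [ 0.3  -0.09 -0.92  0.2  -0.19  0.3 ] [ 0.1  0.3 -3.7] 0.738247504905044 14.675
14.675 [0.4987 0.1015 0.1997] [0.6958 0.6606 0.193  0.2053] [ 0.296 -0.092 -0.917  0.203 -0.188  0.295] [ 0.11  0.29 -3.7 ] 0.738247504905044
```

View pics/wrist12.png

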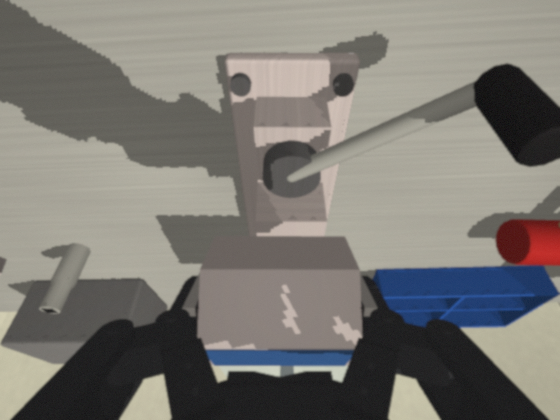

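View pics/scene12.png

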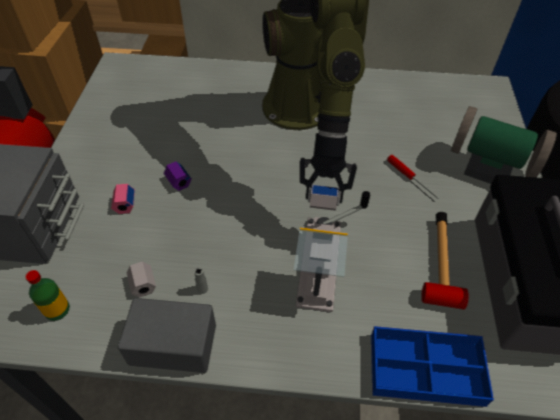

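```bash
python3 - <<'E'
from h import *
im,d,K,T=load("wrist12.npz"); d=cv2.medianBlur(d,5);P=pts(d,K,T)
for u,v in [(240,84),(343,84),(280,185),(291,178),(530,150),(520,100)]: print(u,v,P[v,u].round(4),im[v,u])
Q=P.reshape(-1,3)
def rect(lo,hi,x0,x1,y0,y1):
    m=(Q[:,2]>lo)&(Q[:,2]<hi)&(Q[:,0]>x0)&(Q[:,0]<x1)&(Q[:,1]>y0)&(Q[:,1]<y1);q=Q[m];print(lo,len(q),q.min(0).round(4),q.max(0).round(4),cv2.minAreaRect(q[:,:2].astype(np.float32)))
rect(.010,.018,.45,.56,.03,.17)
rect(.046,.054,.45,.56,.06,.15)
# held coupling: top facet front corners
m=(np.linalg.norm(Q-np.array([.5257,.1,.1576]),axis=1)<.045);q=Q[m];print(q.min(0),q.max(0),np.median(q,0))
# ends in tool frame
E
python3 - <<'E'
from h import *
im,d,K,T=load("wrist0.npz"); d=cv2.medianBlur(d,5);Q=pts(d,K,T).reshape(-1,3)
def fit(lo,hi,x0,x1,y0,y1):
    m=(Q[:,2]>lo)&(Q[:,2]<hi)&(Q[:,0]>x0)&(Q[:,0]<x1)&(Q[:,1]>y0)&(Q[:,1]<y1);q=Q[m][:,:2].astype(np.float32);return q
q=fit(.058,.075,.50,.555,.06,.135)
h=cv2.convexHull(q); 
q2=q[(q[:,1]<.107)]
# circle fit on lower half hull
h=cv2.convexHull(q2)[:,0]; h=h[h[:,1]<.102]
A=np.c_[2*h,np.ones(len(h))];s=np.linalg.lstsq(A,(h**2).sum(1),rcond=None)[0];print("pivot",s[:2],np.sqrt(s[2]+s[0]**2+s[1]**2),len(h))
E
```

```text
240 84 [0.4922 0.0736 0.0202] [88 86 84]
343 84 [0.4957 0.1427 0.0203] [54 53 52]
280 185 [0.5422 0.0981 0.0671] [92 89 87]
291 178 [0.5348 0.106  0.068 ] [168 164 152]
530 150 [0.4715 0.2001 0.1205] [35 35 33]
520 100 [0.4627 0.2014 0.0996] [23 24 27]
0.01 6775 [0.4788 0.0597 0.01  ] [0.56   0.1536 0.018 ] ((0.5213966369628906, 0.10699809342622757), (0.09086057543754578, 0.08141433447599411), 87.23670959472656)
0.046 2135 [0.5049 0.0803 0.046 ] [0.5592 0.1331 0.054 ] ((0.5320317149162292, 0.10691739618778229), (0.0513865202665329, 0.051791053265333176), 86.93497467041016)
[0.49572184 0.05603005 0.13003368] [0.54368198 0.14461619 0.18383788] [0.50586747 0.10011906 0.16685479]
pivot [0.5366319  0.10736696] 0.02127579258226976 15
```

Emit:
{"api": "step_arm", "payload": {
  "targets": [0.05, 0, 0, -0.012, 0, 0, 0, 0.05, 0, 0, -0.012, 0, 0, 0, 0.05, 0, 0, -0.011, 0, 0, 0, 0.05, 0.008, 0, 0, 0, 0, 0, 0.05, 0.012, 0.0005, 0, 0, 0, 0, 0.05, 0.012, 0.0005, 0, 0, 0, 0, 0.05, 0.012, 0.0005, 0, 0, 0, 0, 0.05, 0, 0, 0, 0, 0, 0, 0.05, 0, 0, 0, 0, 0, 0]
}}

```text
time_s: 15.95
ee_pos: [0.5432, 0.1036, 0.1654]
tcp_rot: [0.696, 0.66, 0.194, 0.205]
ft_force: [-1.2, 0.3, -4.7]
finger_gap: 0.741
```

```bash
python3 st.py; python3 snap.py 13 wrist side
```

```text
[[ 0.053  0.839  0.541]
 [ 0.999 -0.043 -0.03 ]
 [-0.002  0.542 -0.84 ]]
yaw 86.98817078657997 tilt 32.770320294280246
tcp [0.5432 0.1036 0.1654] obj [0.5703 0.1021 0.1233] [ 0.27  0.05 -0.88  0.09 -0.17  0.27] [-1.2  0.3 -4.7] 0.740784260015041 15.95
15.95 [0.5432 0.1036 0.1654] [0.6957 0.6604 0.1938 0.2055] [ 0.269  0.049 -0.883  0.091 -0.174  0.272] [-1.24  0.25 -4.71] 0.740784260015041
```

View pics/side13.png

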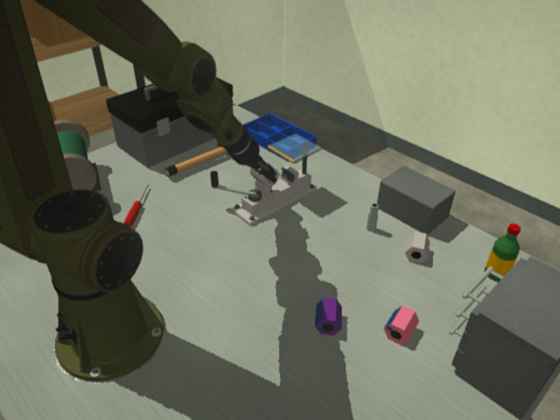

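Emit:
{"api": "step_arm", "payload": {
  "targets": [0.05, 0.011, 0, 0, 0, 0, 0, 0.05, 0.011, 0, 0, 0, 0, 0, 0.05, 0.011, 0, 0, 0, 0, 0, 0.05, 0.011, 0, 0, 0, 0, 0, 0.05, 0.006, 0, 0, 0, 0, 0, 0.05, 0, 0, 0, 0, 0, 0, 0.05, 0, 0, 0, 0, 0, 0]
}}

```text
time_s: 16.92
ee_pos: [0.5931, 0.1036, 0.1653]
tcp_rot: [0.696, 0.66, 0.194, 0.205]
ft_force: [-0.7, 0.0, -5.8]
finger_gap: 0.741
```

```bash
python3 st.py; python3 snap.py 14 wrist side scene
python3 - <<'E'
from h import *
im=load("side14.npz")[0][120:230,210:350];a=cv2.resize(im,None,fx=5,fy=5,interpolation=cv2.INTER_CUBIC);cv2.imwrite("pics/s14.png",a[:,:,::-1])
im=load("scene14.npz")[0][180:320,270:390];a=cv2.resize(im,None,fx=4,fy=4,interpolation=cv2.INTER_CUBIC);cv2.imwrite("pics/t14.png",a[:,:,::-1])
E
```

```text
[[ 0.052  0.839  0.541]
 [ 0.999 -0.043 -0.03 ]
 [-0.002  0.542 -0.84 ]]
yaw 86.99188690049664 tilt 32.77293679326712
tcp [0.5931 0.1036 0.1653] obj [0.6202 0.1021 0.1233] [ 0.24  0.13 -0.79  0.1  -0.16  0.25] [-0.7  0.  -5.8] 0.740682221068446 16.925
16.925 [0.5931 0.1036 0.1653] [0.6957 0.6605 0.1938 0.2055] [ 0.241  0.134 -0.786  0.098 -0.159  0.248] [-0.68  0.01 -5.81] 0.740682221068446
```

View pics/s14.png

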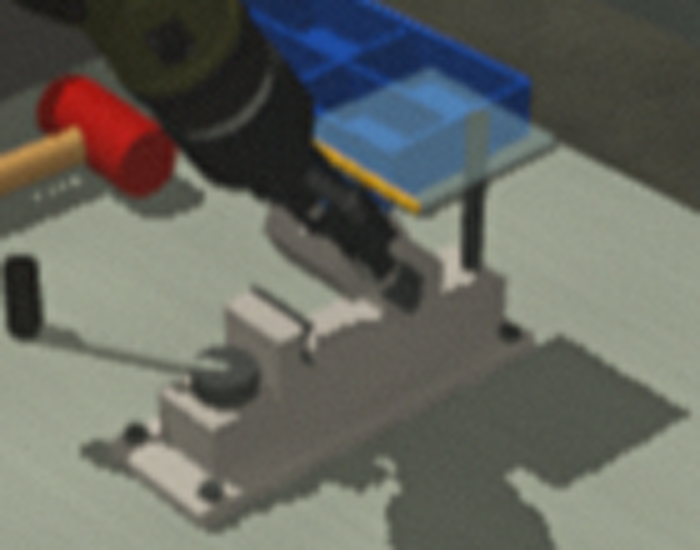

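View pics/t14.png

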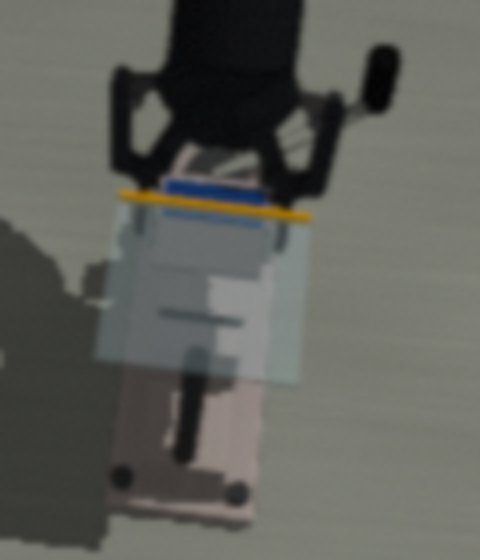

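View pics/wrist14.png

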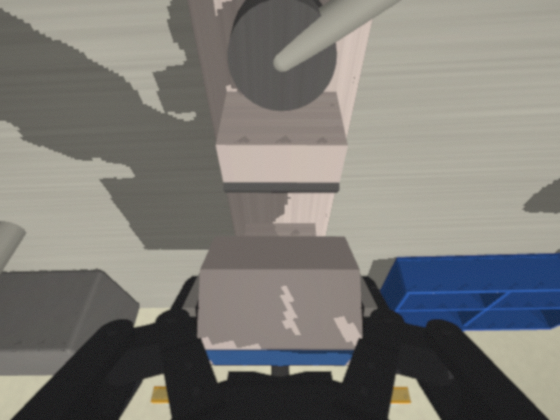

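Run:
```python
from h import *
im,d,K,T=load("wrist14.npz"); d=cv2.medianBlur(d,5);P=pts(d,K,T)
for v in range(90,236,8): print(v,P[v,265].round(4),P[v,300].round(4),im[v,280])
```

```text
90 [0.5463 0.099  0.0673] [0.5471 0.1128 0.0671] [91 88 87]
98 [0.5497 0.0987 0.0673] [0.5505 0.1128 0.0672] [90 87 85]
106 [0.5534 0.0983 0.0671] [0.554  0.1128 0.0673] [91 88 86]
114 [0.5564 0.0981 0.0683] [0.5572 0.1128 0.0682] [140 130 124]
122 [0.5564 0.0983 0.0738] [0.5572 0.1125 0.0739] [144 134 127]
130 [0.5564 0.0984 0.0792] [0.5573 0.1123 0.0789] [138 129 123]
138 [0.5563 0.0986 0.0844] [0.5572 0.1121 0.0841] [134 124 119]
146 [0.5569 0.0987 0.0884] [0.558 0.112 0.088] [195 180 171]
154 [0.5609 0.0983 0.0883] [0.5617 0.112  0.0882] [200 185 177]
162 [0.5649 0.098  0.0884] [0.5657 0.112  0.0883] [201 186 177]
170 [0.5695 0.0976 0.0883] [0.5701 0.112  0.0884] [201 186 177]
178 [0.5739 0.0972 0.0884] [0.5748 0.112  0.0883] [201 186 176]
186 [0.5771 0.0969 0.09  ] [0.5781 0.1119 0.0898] [87 86 85]
194 [0.626  0.0913 0.0506] [0.6275 0.1136 0.0502] [112 104  99]
202 [0.6343 0.0905 0.0502] [0.6353 0.1136 0.0503] [118 110 104]
210 [0.6426 0.0898 0.0503] [0.644  0.1136 0.0501] [119 110 105]
218 [0.6515 0.089  0.0504] [0.653  0.1137 0.0502] [202 187 178]
226 [0.6572 0.0885 0.0532] [0.6584 0.1135 0.0532] [144 133 127]
234 [0.6573 0.0887 0.06  ] [0.6585 0.1133 0.0601] [144 133 126]
```

Emit:
{"api": "step_arm", "payload": {
  "targets": [0.05, 0.0013, 0, -0.005, 0, 0, 0, 0.05, 0, 0, -0.008, 0, 0, 0, 0.05, 0, 0, -0.008, 0, 0, 0, 0.05, 0, 0, -0.008, 0, 0, 0, 0.05, 0, 0, -0.008, 0, 0, 0, 0.05, 0, 0, -0.003, 0, 0, 0, 0.05, 0, 0, 0, 0, 0, 0, 0.05, 0, 0, 0, 0, 0, 0]
}}

```text
time_s: 18.08
ee_pos: [0.5952, 0.1038, 0.1261]
tcp_rot: [0.696, 0.66, 0.194, 0.206]
ft_force: [1.1, -0.6, -4.3]
finger_gap: 0.742
```

```bash
python3 st.py; python3 snap.py 15 wrist
```

```text
[[ 0.053  0.839  0.542]
 [ 0.999 -0.043 -0.03 ]
 [-0.001  0.543 -0.84 ]]
yaw 86.98763031889769 tilt 32.85727258578985
tcp [0.5952 0.1038 0.1261] obj [0.6223 0.1023 0.0841] [ 0.24  0.2  -0.82 -0.01 -0.16  0.25] [ 1.1 -0.6 -4.3] 0.7423224840337255 18.075
18.075 [0.5952 0.1038 0.1261] [0.6956 0.6602 0.1944 0.2058] [ 0.24   0.204 -0.823 -0.011 -0.158  0.247] [ 1.13 -0.61 -4.33] 0.7423224840337255
```

View pics/wrist15.png

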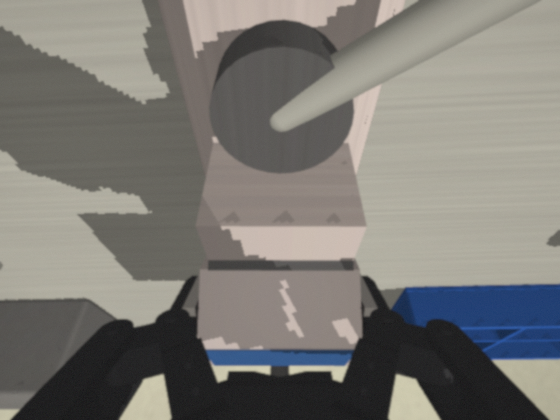

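Well aligned, no contact. Lower the last 8 mm.

Emit:
{"api": "step_arm", "payload": {
  "targets": [0.05, 0, 0, -0.003, 0, 0, 0, 0.05, 0, 0, -0.002, 0, 0, 0, 0.05, 0, 0, -0.001, 0, 0, 0, 0.05, 0, 0, 0, 0, 0, 0, 0.05, 0, 0, 0, 0, 0, 0]
}}

```text
time_s: 18.75
ee_pos: [0.5949, 0.1037, 0.1197]
tcp_rot: [0.696, 0.66, 0.194, 0.206]
ft_force: [-0.1, 0.5, -3.7]
finger_gap: 0.741
```

```bash
python3 st.py
```

```text
[[ 0.053  0.839  0.542]
 [ 0.999 -0.043 -0.03 ]
 [-0.002  0.543 -0.84 ]]
yaw 86.98990129692963 tilt 32.81799993328178
tcp [0.5949 0.1037 0.1197] obj [0.622  0.1022 0.0777] [ 0.24  0.22 -0.83 -0.03 -0.16  0.25] [-0.1  0.5 -3.7] 0.7405787450431447 18.75
```

Emit:
{"api": "step_arm", "payload": {
  "targets": [0.05, 0, 0, -0.0015, 0, 0, 0, 0.05, 0, 0, 0, 0, 0, 0, 0.05, 0, 0, 0, 0, 0, 0]
}}

```text
time_s: 19.12
ee_pos: [0.5957, 0.1038, 0.1194]
tcp_rot: [0.696, 0.66, 0.195, 0.206]
ft_force: [-5.2, -0.5, 6.3]
finger_gap: 0.743
```

```bash
python3 st.py
```

```text
[[ 0.053  0.838  0.544]
 [ 0.999 -0.044 -0.03 ]
 [-0.001  0.545 -0.839]]
yaw 86.97620542904936 tilt 32.95451912201534
tcp [0.5957 0.1038 0.1194] obj [0.6229 0.1023 0.0775] [ 0.24  0.22 -0.83 -0.03 -0.16  0.25] [-5.2 -0.5  6.3] 0.7434270068940072 19.125
```

Emit:
{"api": "step_arm", "payload": {
  "targets": [0.07, 0, 0, 0, 0, 0, 0, 0.0854, 0, 0, 0, 0, 0, 0, 0.0854, 0, 0, 0, 0, 0, 0, 0.0854, 0, 0, 0, 0, 0, 0, 0.0854, 0, 0, 0, 0, 0, 0]
}}

```text
time_s: 19.75
ee_pos: [0.5949, 0.1037, 0.1181]
tcp_rot: [0.696, 0.66, 0.194, 0.206]
ft_force: [-0.1, 0.3, -0.8]
finger_gap: 0.997
```

```bash
python3 st.py; python3 snap.py 16 wrist
```

```text
[[ 0.053  0.839  0.542]
 [ 0.999 -0.043 -0.03 ]
 [-0.002  0.543 -0.84 ]]
yaw 86.99048091259962 tilt 32.817272625962694
tcp [0.5949 0.1037 0.1181] obj [0.622  0.1022 0.0761] [ 0.24  0.22 -0.83 -0.03 -0.16  0.25] [-0.1  0.3 -0.8] 0.9971908281968501 19.75
19.75 [0.5949 0.1037 0.1181] [0.6957 0.6604 0.1941 0.2057] [ 0.24   0.219 -0.831 -0.032 -0.158  0.247] [-0.07  0.35 -0.82] 0.9971908281968501
```

View pics/wrist16.png

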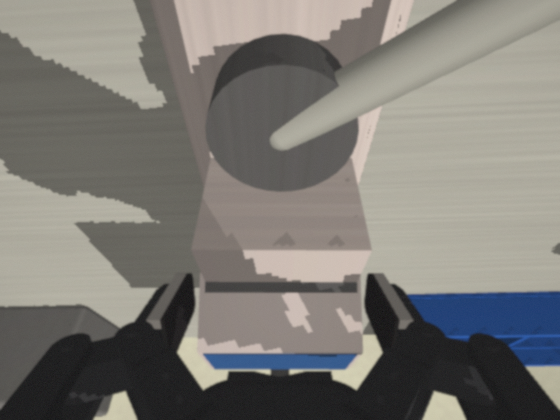

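Emit:
{"api": "step_arm", "payload": {
  "targets": [0.0854, -0.005, 0.0003, 0.007, 0, 0, 0, 0.0854, -0.01, 0.0005, 0.014, 0, 0, 0, 0.0854, -0.012, 0.0006, 0.016, 0, 0, 0, 0.0854, -0.013, 0.0006, 0.016, 0, 0, 0, 0.0854, -0.013, 0.0006, 0.016, 0, 0, 0, 0.0854, -0.016, 0, 0.016, 0, 0, 0, 0.0854, -0.016, 0, 0.016, 0, 0, 0, 0.0854, 0, 0, 0, 0, 0, 0]
}}

```text
time_s: 20.8
ee_pos: [0.5098, 0.1066, 0.2209]
tcp_rot: [0.695, 0.66, 0.195, 0.206]
ft_force: [0.1, 1.1, -0.1]
finger_gap: 1.004
```

```bash
python3 st.py; python3 snap.py 17 wrist side scene
python3 - <<'E'
from h import *
im,d,K,T=load("wrist17.npz"); d=cv2.medianBlur(d,5);P=pts(d,K,T); Q=P.reshape(-1,3)
c=im.reshape(-1,3).astype(int)
b=(c[:,2]>c[:,0]+30)&(abs(Q[:,2]-.102)<.006)&(abs(Q[:,0]-.62)<.05)&(abs(Q[:,1]-.1)<.05)
q=Q[b];print(len(q),q.mean(0),cv2.minAreaRect(q[:,:2].astype(np.float32)))
E
```

```text
[[ 0.052  0.837  0.544]
 [ 0.999 -0.043 -0.029]
 [-0.001  0.545 -0.839]]
yaw 87.02406164379941 tilt 32.976012217895544
tcp [0.5098 0.1066 0.2209] obj [0.537  0.1051 0.179 ] [ 0.3  -0.1  -0.87  0.26 -0.19  0.3 ] [ 0.1  1.1 -0.1] 1.0040020939341479 20.8
20.8 [0.5098 0.1066 0.2209] [0.6953 0.6602 0.1954 0.2062] [ 0.299 -0.101 -0.869  0.256 -0.189  0.298] [ 0.14  1.12 -0.09] 1.0040020939341479
1082 [0.62385503 0.10093599 0.10267405] ((0.6244711875915527, 0.10090696066617966), (0.05878419056534767, 0.025985417887568474), 86.7577133178711)
```

View pics/wrist17.png

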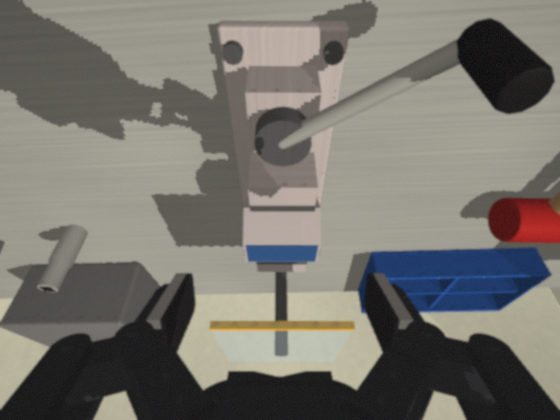

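View pics/side17.png

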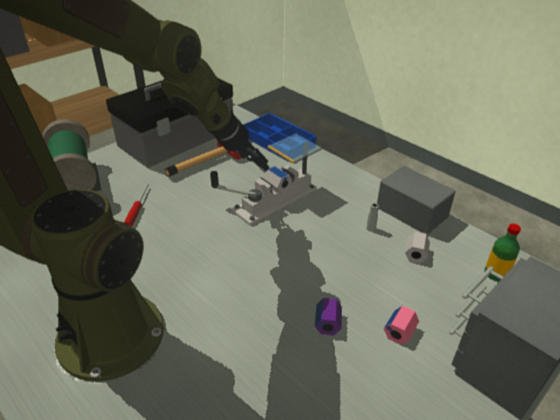

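```bash
cat > knob.py <<'E'
from h import *
import sys
piv=np.array([.5363,.1067])
for n in sys.argv[1:]:
    im,d,K,T=load(n+".npz"); d=cv2.medianBlur(d,3);Q=pts(d,K,T).reshape(-1,3); c=im.reshape(-1,3).astype(int)
    r=np.linalg.norm(Q[:,:2]-piv,axis=1)
    m=(Q[:,2]>.08)&(Q[:,2]<.117)&(abs(r-.12)<.02)&(Q[:,1]>piv[1]+.02)&(c.max(1)<70)
    q=Q[m][:,:2]
    if len(q)<15: print(n,len(q)); continue
    t=(Q[:,2]>.1165)&(Q[:,2]<.125)&(abs(r-.12)<.02)&(Q[:,1]>piv[1]+.02)&(c.max(1)<70)
    from scipy.optimize import least_squares
    # side points: circle radius 11 visible side
    f=lambda p:np.hypot(*(q-p).T)-.011
    s=least_squares(f,q.mean(0)+.005*(q.mean(0)-T[:2,3])/np.linalg.norm(q.mean(0)-T[:2,3]),loss="soft_l1",f_scale=.002)
    v=s.x-piv; print(n,len(q),"ctr",s.x.round(4),"r",np.hypot(*v).round(4),"ang",np.arctan2(v[1],v[0]).round(3),"top",t.sum(),Q[t].mean(0).round(4))
E
python3 knob.py scene0 side0 wrist12 wrist17 scene17 side17
```

```text
scene0 83 ctr [0.4709 0.2075] r 0.1201 ang 2.146 top 39 [0.4725 0.2071 0.1187]
side0 68 ctr [0.4709 0.211 ] r 0.1231 ang 2.131 top 24 [0.4685 0.2075 0.1194]
wrist12 3927 ctr [0.4716 0.2075] r 0.1198 ang 2.141 top 1551 [0.47   0.203  0.1195]
wrist17 3258 ctr [0.4716 0.2075] r 0.1198 ang 2.142 top 2156 [0.4694 0.2053 0.1197]
scene17 81 ctr [0.4709 0.2076] r 0.1202 ang 2.146 top 38 [0.4726 0.207  0.1188]
side17 71 ctr [0.4715 0.2108] r 0.1226 ang 2.128 top 26 [0.4695 0.2073 0.1191]
```

Emit:
{"api": "step_arm", "payload": {
  "targets": [0.0, -0.005, 0.005, 0.02, 0.004, 0.072, 0, 0.0, -0.0114, 0.0137, 0.01, 0.004, 0.072, 0, 0.0, -0.0114, 0.0137, 0, 0.004, 0.072, 0, 0.0, -0.0114, 0.0137, 0, 0.004, 0.072, 0, 0.0, -0.0114, 0.0137, 0, 0.004, 0.072, 0, 0.0, -0.0114, 0.0137, 0, 0.004, 0.072, 0, 0.0, -0.0114, 0.0137, 0, 0.004, 0.072, 0, 0.0, -0.0114, 0.0137, 0, 0.004, 0.072, 0, 0.0, 0, 0, 0, 0, 0, 0, 0.0, 0, 0, 0, 0, 0, 0]
}}

```text
time_s: 22.2
ee_pos: [0.4254, 0.2068, 0.2485]
tcp_rot: [0.725, 0.688, -0.001, -0.001]
ft_force: [-0.2, 0.9, 1.2]
finger_gap: -0.0
```

```bash
python3 st.py; python3 snap.py 18 wrist
```

```text
[[ 0.052  0.999 -0.003]
 [ 0.999 -0.052 -0.   ]
 [-0.    -0.003 -1.   ]]
yaw 87.00091408122418 tilt -0.16330934179095785
tcp [0.4254 0.2068 0.2485] obj [0.4253 0.2068 0.1985] [ 0.45  0.11 -0.43  1.03  0.    0.5 ] [-0.2  0.9  1.2] -0.00040026729158761744 22.2
22.2 [0.4254 0.2068 0.2485] [ 0.7254  0.6884 -0.0011 -0.0009] [ 4.520e-01  1.100e-01 -4.320e-01  1.032e+00  1.000e-03  5.040e-01] [-0.25  0.88  1.22] -0.00040026729158761744
```

View pics/wrist18.png

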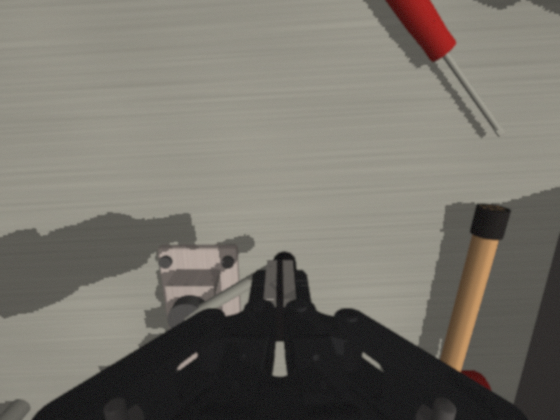

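Emit:
{"api": "step_arm", "payload": {
  "targets": [0.0, 0, 0, -0.024, 0, 0, 0, 0.0, 0, 0, -0.024, 0, 0, 0, 0.0, 0, 0, -0.024, 0, 0, 0, 0.0, 0, 0, -0.02, 0, 0, 0, 0.0, 0.005, 0, 0, 0, 0, 0, 0.0, 0.01, 0, 0, 0, 0, 0, 0.0, 0, 0, 0, 0, 0, 0]
}}

```text
time_s: 23.12
ee_pos: [0.442, 0.2075, 0.1584]
tcp_rot: [0.726, 0.688, 0.0, -0.001]
ft_force: [0.8, -0.7, -0.2]
finger_gap: 0.001
```

```bash
python3 st.py; python3 snap.py 19 wrist
```

```text
[[ 0.053  0.999 -0.001]
 [ 0.999 -0.053  0.002]
 [ 0.002 -0.001 -1.   ]]
yaw 86.96891857309679 tilt -0.03430570340481627
tcp [0.442  0.2075 0.1584] obj [0.4419 0.2076 0.1084] [ 0.44  0.22 -0.53  0.83  0.    0.49] [ 0.8 -0.7 -0.2] 0.0008048577572541274 23.125
23.125 [0.442  0.2075 0.1584] [ 7.256e-01  6.882e-01  3.000e-04 -8.000e-04] [ 0.438  0.218 -0.527  0.825  0.002  0.491] [ 0.8  -0.68 -0.18] 0.0008048577572541274
```

View pics/wrist19.png

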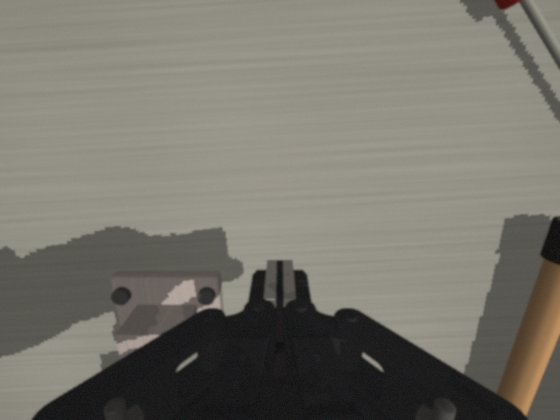

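Emit:
{"api": "step_arm", "payload": {
  "targets": [0.0, 0.008, 0, 0, 0, 0, 0, 0.0, 0.0105, 0.0055, 0, 0, 0, 0, 0.0, 0.0105, 0.0055, 0, 0, 0, 0, 0.0, 0.0115, 0.0032, 0, 0, 0, 0, 0.0, 0.0115, 0.0032, 0, 0, 0, 0, 0.0, 0, 0, 0, 0, 0, 0]
}}

```text
time_s: 23.92
ee_pos: [0.4937, 0.2247, 0.1571]
tcp_rot: [0.725, 0.688, -0.001, -0.0]
ft_force: [0.1, 0.1, -0.1]
finger_gap: -0.001
```

```bash
python3 st.py; python3 snap.py 20 scene side; python3 knob.py scene20 side20
```

```text
[[ 0.052  0.999 -0.002]
 [ 0.999 -0.052 -0.   ]
 [-0.    -0.002 -1.   ]]
yaw 86.99117358173378 tilt -0.09170837778898835
tcp [0.4937 0.2247 0.1571] obj [0.4936 0.2246 0.1071] [ 0.43  0.31 -0.4   0.86  0.    0.48] [ 0.1  0.1 -0.1] -0.0009994244544959548 23.925
23.925 [0.4937 0.2247 0.1571] [ 7.254e-01  6.883e-01 -7.000e-04 -4.000e-04] [ 0.427  0.312 -0.402  0.858  0.     0.479] [ 0.15  0.14 -0.06] -0.0009994244544959548
scene20 98 ctr [0.5144 0.2243] r 0.1196 ang 1.755 top 67 [0.5117 0.2234 0.12  ]
side20 85 ctr [0.4983 0.2212] r 0.1206 ang 1.892 top 12 [0.4837 0.2161 0.1213]
```

View pics/scene20.png

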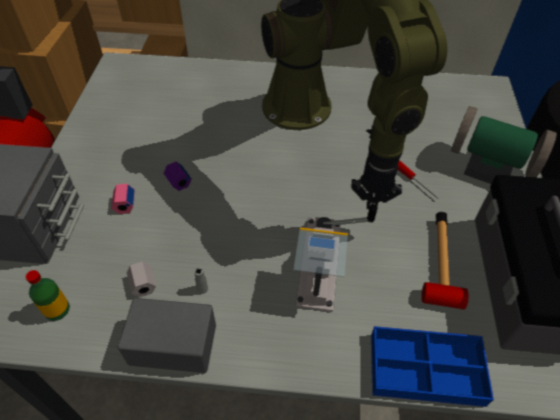

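Emit:
{"api": "step_arm", "payload": {
  "targets": [0.0, 0.012, 0.0008, 0, 0, 0, 0, 0.0, 0.012, 0.0008, 0, 0, 0, 0, 0.0, 0.012, -0.0015, 0, 0, 0, 0, 0.0, 0.01, -0.0015, 0, 0, 0, 0, 0.0, 0, 0, 0, 0, 0, 0, 0.0, 0, 0, 0, 0, 0, 0]
}}

```text
time_s: 24.78
ee_pos: [0.5386, 0.2227, 0.1572]
tcp_rot: [0.726, 0.688, -0.001, -0.001]
ft_force: [-0.4, 0.2, -1.1]
finger_gap: 0.002
```

```bash
python3 st.py; python3 snap.py 21 scene wrist; python3 knob.py scene21
```

```text
[[ 0.053  0.999 -0.002]
 [ 0.999 -0.053 -0.   ]
 [-0.001 -0.002 -1.   ]]
yaw 86.9750132478522 tilt -0.13600668855291764
tcp [0.5386 0.2227 0.1572] obj [0.5385 0.2227 0.1072] [ 0.39  0.38 -0.3   0.89  0.    0.44] [-0.4  0.2 -1.1] 0.0022184833875037013 24.775
24.775 [0.5386 0.2227 0.1572] [ 7.255e-01  6.882e-01 -1.000e-03 -7.000e-04] [ 0.392  0.381 -0.302  0.89   0.001  0.445] [-0.38  0.25 -1.09] 0.0022184833875037013
scene21 112 ctr [0.5592 0.2228] r 0.1183 ang 1.376 top 70 [0.5579 0.223  0.1196]
```

View pics/wrist21.png

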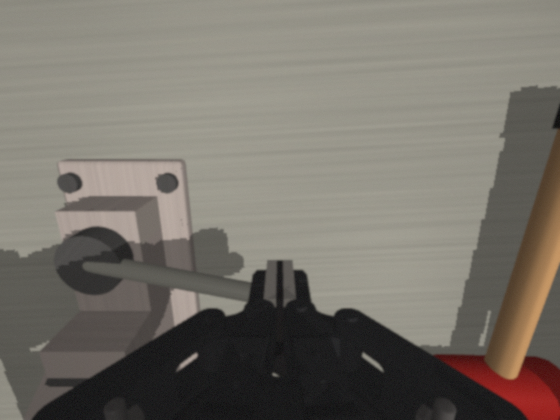

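Emit:
{"api": "step_arm", "payload": {
  "targets": [0.0, 0.007, -0.002, 0, 0, 0, 0, 0.0, 0.006, -0.002, 0, 0, 0, 0, 0.0, 0, 0, 0, 0, 0, 0]
}}

```text
time_s: 25.25
ee_pos: [0.5518, 0.2189, 0.1572]
tcp_rot: [0.725, 0.688, -0.001, -0.001]
ft_force: [0.1, 0.7, -0.2]
finger_gap: 0.002
```

Emit:
{"api": "step_arm", "payload": {
  "targets": [0.0, 0.004, -0.0015, 0, 0, 0, 0, 0.0, 0, 0, 0, 0, 0, 0]
}}

```text
time_s: 25.5
ee_pos: [0.5554, 0.2175, 0.1572]
tcp_rot: [0.725, 0.688, -0.001, -0.001]
ft_force: [-1.3, 1.4, -0.1]
finger_gap: 0.002
```

```bash
python3 st.py; python3 snap.py 22 scene; python3 knob.py scene22
```

```text
[[ 0.052  0.999 -0.003]
 [ 0.999 -0.052  0.   ]
 [ 0.    -0.003 -1.   ]]
yaw 86.99909182399628 tilt -0.17794266593583552
tcp [0.5554 0.2175 0.1572] obj [0.5552 0.2176 0.1072] [ 0.37  0.4  -0.27  0.9   0.    0.43] [-1.3  1.4 -0.1] 0.0022128305563437027 25.5
25.5 [0.5554 0.2175 0.1572] [ 0.7254  0.6883 -0.001  -0.0012] [ 0.373  0.404 -0.267  0.903  0.001  0.425] [-1.34  1.39 -0.08] 0.0022128305563437027
scene22 110 ctr [0.5751 0.2187] r 0.1185 ang 1.238 top 67 [0.5739 0.2184 0.1194]
```

Emit:
{"api": "step_arm", "payload": {
  "targets": [0.0, 0.003, -0.001, 0, 0, 0, 0, 0.0, 0, 0, 0, 0, 0, 0]
}}

```text
time_s: 25.8
ee_pos: [0.5582, 0.2167, 0.1572]
tcp_rot: [0.725, 0.688, -0.001, -0.001]
ft_force: [-2.7, 1.8, -0.2]
finger_gap: -0.002
```

Emit:
{"api": "step_arm", "payload": {
  "targets": [0.0, 0.002, -0.001, 0, 0, 0, 0, 0.0, 0, 0, 0, 0, 0, 0]
}}

```text
time_s: 26.05
ee_pos: [0.5602, 0.2157, 0.1572]
tcp_rot: [0.725, 0.688, -0.001, -0.001]
ft_force: [-2.4, 0.9, 0.6]
finger_gap: -0.004
```

Emit:
{"api": "step_arm", "payload": {
  "targets": [0.0, 0.002, -0.001, 0, 0, 0, 0, 0.0, 0, 0, 0, 0, 0, 0]
}}

```text
time_s: 26.3
ee_pos: [0.5622, 0.2146, 0.1572]
tcp_rot: [0.725, 0.688, -0.001, -0.001]
ft_force: [-2.0, 2.0, -0.0]
finger_gap: -0.003
```

```bash
python3 snap.py 23 scene; python3 knob.py scene23
python3 - <<'E'
from h import *
im=load("scene23.npz")[0][180:320,270:390];a=cv2.resize(im,None,fx=4,fy=4,interpolation=cv2.INTER_CUBIC);cv2.imwrite("pics/t23.png",a[:,:,::-1])
E
```

```text
26.3 [0.5622 0.2146 0.1572] [ 0.7253  0.6884 -0.001  -0.0013] [ 0.364  0.413 -0.253  0.907  0.002  0.416] [-2.04  2.   -0.01] -0.0026985922538882664
scene23 109 ctr [0.5817 0.216 ] r 0.1184 ang 1.177 top 59 [0.5813 0.2164 0.1195]
```

View pics/t23.png

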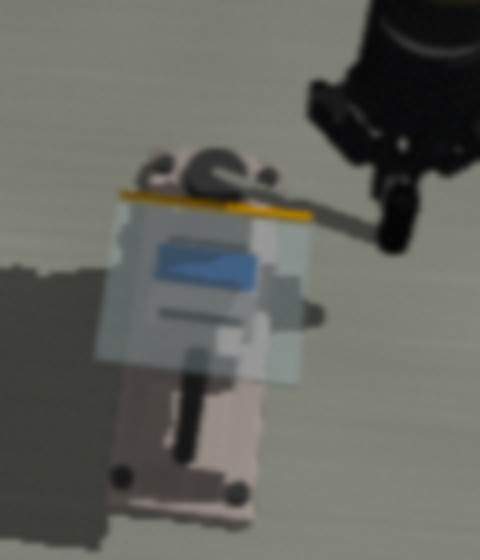

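Emit:
{"api": "step_arm", "payload": {
  "targets": [0.0, 0.002, -0.001, 0, 0, 0, 0, 0.0, 0, 0, 0, 0, 0, 0]
}}

```text
time_s: 26.6
ee_pos: [0.563, 0.2143, 0.1572]
tcp_rot: [0.725, 0.689, -0.001, -0.003]
ft_force: [-7.5, 5.6, 3.3]
finger_gap: -0.001
```

Emit:
{"api": "step_arm", "payload": {
  "targets": [0.0, 0.0015, -0.0005, 0, 0, 0, 0, 0.0, 0, 0, 0, 0, 0, 0]
}}

```text
time_s: 26.85
ee_pos: [0.5634, 0.2142, 0.1571]
tcp_rot: [0.725, 0.689, -0.002, -0.004]
ft_force: [-10.3, 5.5, 4.4]
finger_gap: -0.001
```

```bash
python3 st.py
```

```text
[[ 0.051  0.999 -0.008]
 [ 0.999 -0.051  0.003]
 [ 0.003 -0.008 -1.   ]]
yaw 87.08344147068439 tilt -0.4566286019248915
tcp [0.5634 0.2142 0.1571] obj [0.563  0.2143 0.1071] [ 0.36  0.42 -0.25  0.91  0.01  0.41] [-10.3   5.5   4.4] -0.0014657127065781678 26.85
```

Emit:
{"api": "step_arm", "payload": {
  "targets": [0.0, 0.002, -0.0005, 0, 0, 0, 0, 0.0, 0, 0, 0, 0, 0, 0]
}}

```text
time_s: 27.1
ee_pos: [0.564, 0.214, 0.1571]
tcp_rot: [0.725, 0.689, -0.003, -0.005]
ft_force: [-16.1, 7.6, 9.1]
finger_gap: -0.001
```

Emit:
{"api": "step_arm", "payload": {
  "targets": [0.0, -0.008, 0, 0, 0, 0, 0, 0.0, -0.02, 0, 0, 0, 0, 0, 0.0, -0.03, 0, 0.01, 0, 0, 0, 0.0, -0.02, 0, 0.03, 0, 0, 0, 0.0, -0.02, -0.03, 0.04, 0, 0, 0, 0.0, -0.02, -0.03, 0.03, 0, 0, 0, 0.0, 0, -0.03, 0.02, 0, 0, 0, 0.0, 0, 0, 0, 0, 0, 0]
}}

```text
time_s: 28.1
ee_pos: [0.451, 0.1212, 0.2894]
tcp_rot: [0.726, 0.687, 0.001, 0.001]
ft_force: [0.3, -0.2, 1.1]
finger_gap: -0.002
```

```bash
python3 st.py; python3 snap.py 24 scene side wrist; python3 knob.py scene24 side24 wrist24
python3 - <<'E'
from h import *
a=[cv2.resize(load("scene24.npz")[0][190:310,280:385],None,fx=3.6,fy=3.6,interpolation=cv2.INTER_CUBIC),cv2.resize(load("side24.npz")[0][130:230,230:340],None,fx=3.6,fy=3.6,interpolation=cv2.INTER_CUBIC)]
h=min(x.shape[0] for x in a);cv2.imwrite("pics/f24.png",np.hstack([x[:h] for x in a])[:,:,::-1])
E
```

```text
[[ 0.055  0.998  0.002]
 [ 0.998 -0.055  0.   ]
 [ 0.     0.002 -1.   ]]
yaw 86.83911973882648 tilt 0.12180176493269254
tcp [0.451  0.1212 0.2894] obj [0.4511 0.1212 0.2394] [ 0.26  0.07 -0.38  1.12 -0.    0.32] [ 0.3 -0.2  1.1] -0.0017962623381308166 28.1
28.1 [0.451  0.1212 0.2894] [7.263e-01 6.873e-01 9.000e-04 6.000e-04] [ 0.263  0.07  -0.38   1.119 -0.     0.318] [ 0.27 -0.18  1.13] -0.0017962623381308166
scene24 87 ctr [0.5833 0.2166] r 0.1195 ang 1.166 top 46 [0.585  0.2168 0.1189]
side24 69 ctr [0.5829 0.2198] r 0.1223 ang 1.18 top 26 [0.5816 0.2179 0.1189]
wrist24 236 ctr [0.5835 0.2163] r 0.1194 ang 1.164 top 0 [nan nan nan]knob.py:15: RuntimeWarning: Mean of empty slice.
  v=s.x-piv; print(n,len(q),"ctr",s.x.round(4),"r",np.hypot(*v).round(4),"ang",np.arctan2(v[1],v[0]).round(3),"top",t.sum(),Q[t].mean(0).round(4))
  ret = um.true_divide(
```

View pics/f24.png

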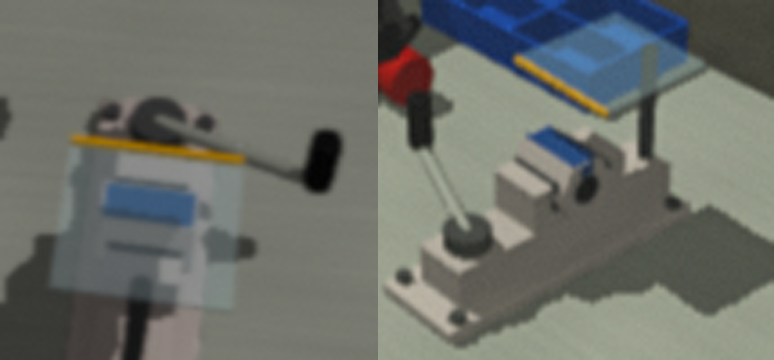

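View pics/wrist24.png

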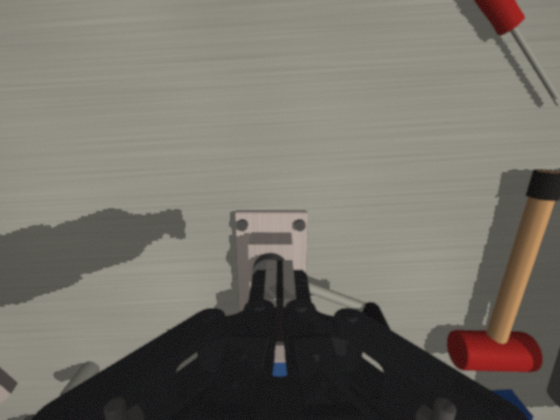

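Run:
```python
from h import *
im,d,K,T=load("side24.npz"); Q=pts(cv2.medianBlur(d,3),K,T).reshape(-1,3); c=im.reshape(-1,3).astype(int)
b=(c[:,2]>c[:,0]+30)&(Q[:,2]>.09)&(Q[:,2]<.115)&(abs(Q[:,0]-.637)<.04)&(abs(Q[:,1]-.1)<.05)
q=Q[b];A=np.c_[q[:,:2]-q[:,:2].mean(0),np.ones(len(q))];print(len(q),q.mean(0),np.linalg.lstsq(A,q[:,2],rcond=None)[0],cv2.minAreaRect(q[:,:2].astype(np.float32)))
a=load("scene0.npz");
for t in ["scene24"]:
    d2=cv2.absdiff(load(t+".npz")[0],a[0]).max(2)
    for n,(u,v) in dict(socket=(200,280),plain=(142,278),scr=(410,175),mal=(445,270)).items(): print(n,(d2[v-20:v+20,u-20:u+20]>40).mean())
```

```text
92 [0.63497203 0.10251203 0.10265968] [-0.04332999  0.01309625  0.10265968] ((0.6352798938751221, 0.1025938019156456), (0.06314950436353683, 0.02507908083498478), 89.52772521972656)
socket 0.336875
plain 0.5225
scr 0.0
mal 0.0
```

View pics/scene24.png

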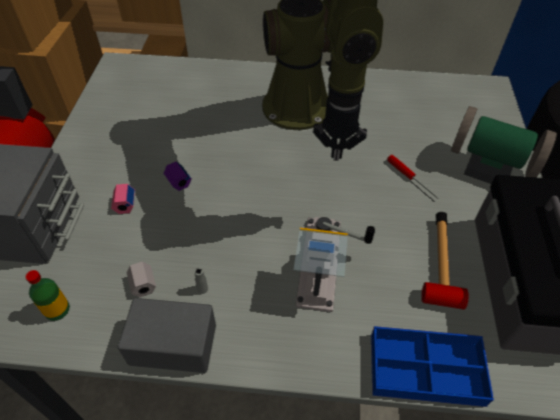

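The plain coupling (142,278) and the socket (200,280) are in their starting places; the image difference there came from the arm's shadow. The coupling is clamped blue-up at (320,246), and the lever knob is at (370,234).

Run:
```python
from workcell import *
print(finish_job())
```

```text
the job is handed in; nothing more can be done
None
```

I rolled the coupling blue-up on the bench, let go, set it in the vise, closed the lever and handed the job in at about 28 s. I gripped it across the ends throughout and entered under the visor leaning back 33°.

**Last checks:**
- **Coupling:** The side camera put the blue flat at (0.635, 0.1025), top at 0.1027 m. That is about 1 mm from my estimate of the seat, (0.636, 0.101) with the flat at 0.102 m, in each direction. Before the jaws closed, the coupling's length was within 0.5° of the jaws.
- **Lever:** It swung about 0.98 rad from a start I estimated at 0.03, so it stands at about 1.0 rad. The push rose from about 2 N to 16–18 N against the stop.
- **Visor:** I saw no force spike at the wrist near it.
- **Bystanders:** All four are where they started. An image difference at the socket and plain coupling was large (34% and 52% of pixels). I put that down to the arm's shadow having moved, and judged both in place from the picture.
- **Robot:** The gripper is shut, raised and touching nothing.

**Weaker readings:** From only 92 pixels, the final side view gave a jaw-direction angle of 89.5°. The vise is at 86.9°, so that is 2.6° (0.046 rad) off, inside the 0.1 rad limit. The same view gave a tilt of about 0.045 rad, which I take as noise.

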